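Raise the clean-air cabinet's sash to the marker and slide the filter jar in

ROBOT

A 6-joint arm with a two-finger parallel gripper is mounted at the origin on a cart in front of the work surface, level with it; the furniture and walls round the work are solid. World frame = base frame: x ahead of the robot, y to its left, z up, the work surface at z = 0. Lengths are in m, angles in rad, forces in N, time in s.
With the tool pointing down it reaches from about 0.275 to 0.725 m from the base axis. Payload 15.9 kg.
Tool frame: the origin (TCP) lies on the centre line of the jaws, within the pads' length; the fingertips stand 25 mm ahead of it and the grasp point (between the pads) lies 6 mm ahead of it; z points along the fingers, y is the line along which they close (so a half turn about z gives the same grasp; the last joint's range is limited). The gripper opens to 85 mm and grips with 20 to 120 N. Pads are 22 mm wide; open, the fingers measure 114 mm over their backs; the gripper's body (76 mm by 85 mm) begins 54 mm behind the grasp point. The pads swing forward as they close: fully open they stand 13 mm farther back than shut.
Start: joints at [-1.347, 0.213, -0.034, 1.323, 0, 1.571], TCP at [0.111, -0.488, 0.227] pointing down, gripper open.
Joint ranges: [-2.98, 2.98], [-0.74, 1.72], [-1.14, 1.35], [-2.1, 2.04], [-1.57, 1.44], [-3.14, 3.14]. Speed limits (rad/s): [1.89, 1.89, 2.39, 2.57, 3.14, 3.14].

INTERFACE

Orientations are given as a 3x3 rotation matrix whose columns are the frame's x, y, z axes.
In Python, from bench import r gives the robot as it stands. The module is installed in compiled form; this text tells all that it offers.
- The arm moves only by the tool arm_command, never from a script. Its argument "steps" is text: rows parted by semicolons, each of 7 numbers parted by spaces: the shift along the tool's x, y, z as a fraction of full scale, then the turn, a rotation vector about the tool's x, y, z as a fraction of full scale, then the opening, from 0 (shut) to 1 (fully open). A call has exactly 5 rows; each row is the pose to reach, as a shift and turn from the pose commanded when the call began, along the tool's axes at that moment; what a row does not reach only later rows make up. Full scale, the value 1, is 20 cm for a shift and 90 degrees for a turn. A row lasts 1/10 s, in which the tool goes at most 50 mm and 8.59 degrees, less where a joint would pass 70% of its speed; a pose out of reach is approached as far as the arm can. A call with a number of a shift or a turn outside -1 to 1 is refused whole. A call with a gripper value outside its range is refused whole. The fingers move at their own pace and stop on an object; "force" is the grip in N (left out, the last holds). Time passes only in rows, so rows that repeat a pose let the fingers close, or fill a call up. It gives the time, the measured TCP pose, the force, the opening and the grip force at its end, in the units of the state.
- r.sense(): the state, without advancing time (a new reading comes with each control period).
- r.capture(name): name is "scene" or "top" or "wrist"; returns a dict with "color" (400x640x3 uint8, red, green, blue), "range_z" (400x640 float32, m along the optical axis (not along the pixel's ray), 0 where there is no reading), "camera_matrix" (3x3 intrinsics, pixels), "k1" (the pictures are not rectified: a ray, as slopes to the right and down, at radius r is drawn at 1 + k1 r^2 times it, then the intrinsics apply), "xyz" and "rotation" of the camera in the world; the wrist camera has in their place "T_tool_cam" (4x4, takes a point from camera to tool coordinates, whose origin is the TCP and whose axes are the flange's). Camera axes: x right, y up, looking along -z (the intrinsics and any distortion apply to the point x, -y, -z); pixel columns grow to the right and rows downward; lengths in m; the calibration is good to about 2 mm. A picture is of the moment at which its call begins: read the wrist's pose just before it.
- r.finish_job(): hands the job in; it is judged then, once.
Trained networks look in a picture, given as the dict that the camera call returned (one of the last four; its "shot" number tells which), for a name from the list of things; names that differ only in an ending like _2 or _b are one class to them, and where a whole thing is asked for, a point or a joint stands for the part that bears it (a point fixed in the world has none). Each returns a list of dicts, best first, with "p" (0 to 1); they miss things now and then, are a little off and sometimes report something else, mostly with a low value. They report only what shows in the picture. A call takes as long as a camera call. They do not tell look-alikes from the thing itself.
- r.boxes_of(picture, query): "location" ([x, y, z] in m, in world coordinates, good to about 4 mm: the middle of the surface that is visible of it).
- r.silhouettes(picture, query): "region" (400x640 bool, what is visible of it).
The state is a dict: "clock": time; "joint_pos": joint angles; "qvel": joint speeds; "effort": joint torques, N m; "tcp_pos": TCP position; "ee_rot": TCP orientation; "ft_force": force on the tool from outside, world axes, zero at the start; "ft_torque": the same for the moment, N m; "opening": finger opening in m; "finger_force": force on a finger pad.
Only numpy, scipy, OpenCV 4.12 (cv2) and the standard library are available. Lean on these libraries where they do the work, as an engineer would, in place of code of your own. Each camera call takes 0.05 s, during which the arm holds its last target. There are 200 camera calls.

TASK

Get the clean-air cabinet on the bench ready for filtering, using the fingers only to push: grasp and lift nothing. First push the counterweighted front window (the sash) up from beneath its lip until the underside of the lip is level with the pointer of the height marker clamped on the cabinet's right-hand post, and leave it standing there. Then push the filter jar across the bench, upright, through the opening, far enough in that the sash could later be drawn shut in front of it, without moving the vial rack inside or disturbing the other things, and leave the sash at the marker.

Things in the scene. Friction and masses are not known exactly. Their poses are not given: they have to be found in the camera images.
- cabinet: Fixed clean-air cabinet without floor, 400 wide, 260 deep, 490 mm tall; 328 mm clear between its two front posts. Origin: on the bench, mid front, where the sash's plane meets the bench; x points level into the cabinet, y left along its front, z up. Front and posts lean back 15 degrees: up the slope is (0.259, 0, 0.966) here. Inside free to x = 240 mm; post feet 8 mm high at |y| over 164 mm.
- sash (a joint): Travel of the sash up the slope, m: 0 shut (at the start; 48 mm air gap under it), 0.17 fully up. A framed clear pane of 0.8 kg, exactly balanced by two steel bars (0.8 kg together) on belts at its sides: it moves with about 3 N of friction and stays wherever it is left.
- sash_lip (a point): Middle of the lower front edge of the sash's lip: a straight aluminium ledge 310 mm long (155 mm to either side along the cabinet's y), 8 mm thick, nose rounded, standing out 32 mm square to the pane; its underside is free to be pushed anywhere. Shut, this point is 57 mm over the bench and 21 mm in front of the cabinet's origin; it moves up the slope with the sash. Site z points up the slope.
- marker (a joint): Setting of the height marker along the right-hand post, m: the lip is level with it when joint sash equals this value (0.11 to 0.15).
- marker_point (a point): Tip of the thin steel pointer of the height marker, a grey clamp block 26 mm tall with a black thumb screw on the right-hand (negative y) post, beside the lip's right end. The sash is right when the lip's lower edge is level with this point along this point's z axis, which points up the slope. The clamp is tight and stays put.
- filter_jar: The jar to be pushed in: squat clear jar of syringe filters with a broad blue screw lid, 63 mm diameter, 70 mm tall, 50 to 110 g, standing in front of the sash. Origin at the centre of its underside, z up. The sash's rail, when shut, reaches to 26 mm behind the cabinet's origin at the height of the lid: the jar clears it with its axis 57 mm or more behind the origin.
- vial_rack: Blue rack with small vials, 80 x 172 x 35 mm, loose, inside the cabinet at the back, long side along the back wall; its front face is 128 mm or more behind the cabinet's origin. Origin at the centre of its underside. Bystander.
- dropper_bottle_1: Amber dropper bottle with black cap, 32 mm diameter, 68 mm tall, left in front of the cabinet. Origin at the centre of its underside. Bystander.
- dropper_bottle_2: Second dropper bottle of the same kind. Bystander.
- beaker_100: Glass beaker, 53 x 58 x 69 mm, right in front of the cabinet. Origin at the centre of its underside. Bystander.
- timer: Flat white timer, 66 x 66 x 19 mm. Origin at the centre of its underside. Bystander.
- tip_box: Closed box of pipette tips, 88 x 118 x 84 mm, left of the cabinet. Origin at the centre of its underside. Bystander.
- syringe: Plastic syringe lying on the bench, 33 x 147 x 17 mm, right in front of the cabinet beyond the beaker. Bystander.
Mind the look-alikes: they are no part of the job. What is shaped like the filter_jar but brown or green is not meant.

How it is judged:
By the outcome, as a careful person would: the job done as asked, in the order asked, and still so for the second after the job is handed in, with the robot touching nothing.
It also fails if it takes over 64 s, if anything falls off the work surface, if the arm or the gripper's body presses on something with over 40 N, if the wrist force passes 120 N, or if a joint passes its speed limit or range.

## Working session

There is one attempt and no reset: what is moved stays moved. The work goes in short steps, Python scripts to look and compute and a tool call to move; the robot and the scene stay as the last step left them, time stands still between calls to the robot, and variables do not carry over. Pictures are saved under pics/ and viewed, at most 10 in all, crops included, and the job is handed in when it is done.

Besides the shell and the picture viewer there is one more tool, called after ">>>" in YAML: its name, and indented under it one key for each argument. arm_command: Moves the arm, as the interface text tells. Its arguments: {"type":"object","properties":{"steps":{"type":"string"},"force":{"type":"number"}},"required":["steps"]}

```bash
mkdir -p pics
cat > h.py <<'E'
import numpy as np, cv2
from bench import r
np.set_printoptions(precision=4,suppress=True)
def pose(c,s=None):
    if 'rotation' in c: return np.array(c['rotation']),np.array(c['xyz'])
    T=np.array(c['T_tool_cam']);R=np.array(s['ee_rot']);return R@T[:3,:3],R@T[:3,3]+np.array(s['tcp_pos'])
def rays(c,uv):
    K=np.array(c['camera_matrix']);uv=np.atleast_2d(np.array(uv,float))
    d=np.c_[(uv[:,0]-K[0,2])/K[0,0],(uv[:,1]-K[1,2])/K[1,1]]
    s=d.copy()
    for _ in range(20): s=d/(1+c['k1']*(s**2).sum(1,keepdims=True))
    return np.c_[s[:,0],-s[:,1],-np.ones(len(s))]
def world(c,uv,s=None):
    uv=np.atleast_2d(np.array(uv,int));z=np.array(c['range_z'])[uv[:,1],uv[:,0]]
    R,t=pose(c,s);return (rays(c,uv)*z[:,None])@R.T+t
def onplane(c,uv,n,p0,s=None):
    R,t=pose(c,s);d=rays(c,uv)@R.T;k=((np.array(p0)-t)@n)/(d@n);return t+d*k[:,None]
def save(c,name,crop=None,f=1):
    im=np.array(c['color'])[:,:,::-1]
    if crop: im=im[crop[1]:crop[3],crop[0]:crop[2]]
    cv2.imwrite('pics/'+name,cv2.resize(im,None,fx=f,fy=f,interpolation=cv2.INTER_CUBIC))
E
python3 - <<'E'
from h import *
s=r.sense();print(s['clock'],s['tcp_pos'],s['ee_rot'],s['ft_force'])
for n in['scene','top']:
    c=r.capture(n);save(c,n+'0.png');print(n,c['xyz'],c['rotation'],c['k1'],c['camera_matrix'])
    for q in['cabinet','sash','sash_lip','marker','marker_point','filter_jar','vial_rack','dropper_bottle_1','beaker_100','timer','tip_box','syringe']:
        print(q,[(round(b['p'],2),np.round(b['location'],3).tolist()) for b in r.boxes_of(c,q)[:4]])
E
```

```text
0.0 [ 0.1109 -0.4872  0.2263] [[ 0.9751  0.2219 -0.0003]
 [ 0.2219 -0.9751  0.0011]
 [-0.     -0.0011 -1.    ]] [-0.4332  0.3028 -1.0597]
scene [0.1526 0.6454 1.1162] [[-0.8604  0.3949 -0.3221]
 [-0.5096 -0.6605  0.5514]
 [ 0.005   0.6386  0.7696]] -0.012565985684118893 [[459.0437   0.     321.7322]
 [  0.     459.0437 207.4176]
 [  0.       0.       1.    ]]
cabinet [(0.9, [0.696, -0.138, 0.316])]
sash [(0.7, [0.632, -0.166, 0.167]), (0.7, [0.573, -0.339, 0.176])]
sash_lip [(0.93, [0.63, -0.165, 0.161])]
marker [(0.52, [0.572, -0.341, 0.177])]
marker_point [(0.61, [0.576, -0.341, 0.174])]
filter_jar [(0.76, [0.351, -0.109, 0.067]), (0.74, [0.504, -0.106, 0.067]), (0.57, [0.406, 0.0, 0.068]), (0.34, [0.471, -0.372, 0.041])]
vial_rack [(0.23, [0.75, 0.119, 0.085])]
dropper_bottle_1 [(0.69, [0.598, 0.138, 0.044]), (0.67, [0.575, 0.077, 0.049]), (0.58, [0.748, 0.116, 0.087])]
beaker_100 [(0.86, [0.468, -0.374, 0.044])]
timer [(0.98, [0.484, 0.086, 0.019]), (0.55, [0.701, -0.14, 0.317])]
tip_box [(0.91, [0.748, 0.116, 0.087])]
syringe [(0.57, [0.417, -0.45, 0.015])]
top [ 0.465  -0.1405  1.12  ] [[-0.0202  0.9933 -0.1138]
 [-0.9997 -0.0219 -0.0143]
 [-0.0167  0.1135  0.9934]] 0.00657601857946619 [[377.6613   0.     324.1121]
 [  0.     377.6613 193.4204]
 [  0.       0.       1.    ]]
cabinet [(0.64, [0.716, -0.202, 0.441])]
sash [(0.95, [0.624, -0.182, 0.167]), (0.46, [0.511, -0.121, 0.068])]
sash_lip [(0.88, [0.627, -0.181, 0.162]), (0.56, [0.514, -0.12, 0.066])]
marker []
marker_point [(0.68, [0.571, -0.351, 0.178])]
filter_jar [(0.96, [0.407, -0.018, 0.068]), (0.88, [0.51, -0.121, 0.07]), (0.57, [0.349, -0.13, 0.072])]
vial_rack [(0.39, [0.623, -0.179, 0.167])]
dropper_bottle_1 [(0.64, [0.577, 0.064, 0.069])]
beaker_100 [(0.85, [0.466, -0.39, 0.023])]
timer [(0.82, [0.483, 0.08, 0.02])]
tip_box [(0.77, [0.76, 0.095, 0.086]), (0.68, [0.716, -0.202, 0.437])]
syringe [(0.52, [0.416, -0.469, 0.016])]
```

View pics/scene0.png

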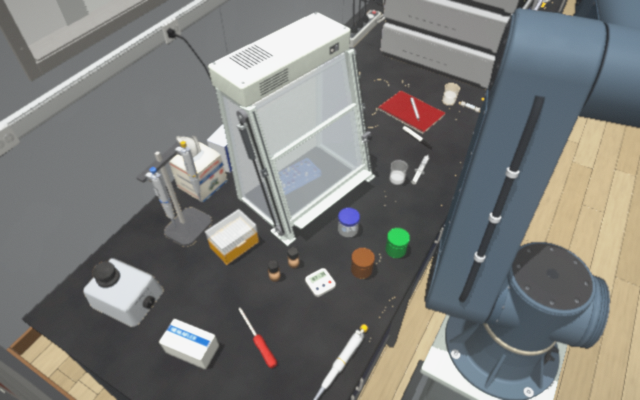

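View pics/top0.png

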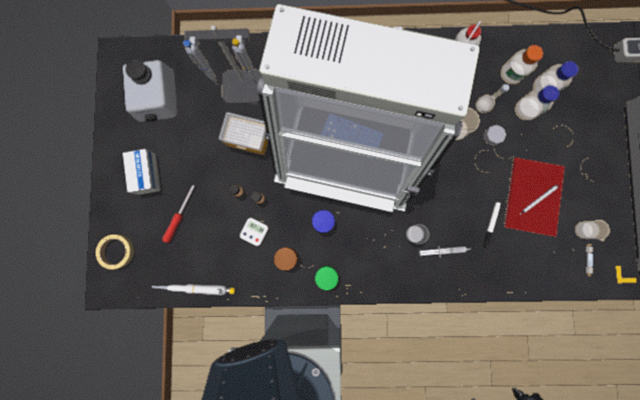

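The scene view shows the blue jar at (348,222), with brown and green look-alikes in front of it. The marker is at about (365,130), and the lip runs from (295,230) to (372,178). In the top view the jar is at (323,221), and the lip runs from (277,183) to (407,208), so the cabinet is yawed by about -11°.

Run:
```python
from h import *
s=r.sense();w=r.capture('wrist');print(w['T_tool_cam'],w['camera_matrix'])
c=r.capture('top');d=r.capture('scene')
a=cv2.resize(c['color'][150:240,255:455,::-1],None,fx=4,fy=4,interpolation=cv2.INTER_CUBIC)
b=cv2.resize(d['color'][100:250,230:420,::-1],None,fx=4,fy=4,interpolation=cv2.INTER_CUBIC)
cv2.imwrite('pics/a.png',a);cv2.imwrite('pics/b.png',b)
# jar blue lid
for n,i in(('top',c),('scene',d)):
    h=cv2.cvtColor(i['color'],cv2.COLOR_RGB2HSV)
    m=(h[...,0]>112)&(h[...,0]<128)&(h[...,1]>140)&(h[...,2]>60)
    vv,uu=np.nonzero(m);p=world(i,np.c_[uu,vv]);k=(p[:,2]>.06)&(p[:,2]<.08)&(p[:,0]<.56)
    q=p[k];print(n,len(q),q.mean(0),q.min(0),q.max(0))
# lip
for n,i,box in(('top',c,(262,165,420,220)),('scene',d,(285,165,380,245))):
    vv,uu=np.mgrid[box[1]:box[3],box[0]:box[2]].reshape(2,-1);p=world(i,np.c_[uu,vv])
    k=(p[:,2]>.045)&(p[:,2]<.11)&(p[:,0]>.53)
    print(n,k.sum())
    np.save(n+'.npy',np.c_[uu,vv,p][k])
    for col in range(box[0],box[2],12):
        j=k&(uu==col);print(col,np.c_[vv[j],p[j]*1000].round().astype(int)[::-1][:6].tolist())
```

```text
[[ 0.001   0.963   0.2697  0.0698]
 [ 1.     -0.0008 -0.0008  0.0002]
 [-0.0006  0.2697 -0.963  -0.1483]
 [ 0.      0.      0.      1.    ]] [[299.1799   0.     316.0274]
 [  0.     299.1799 197.8175]
 [  0.       0.       1.    ]]
top 380 [ 0.5085 -0.1212  0.0685] [ 0.478  -0.1514  0.064 ] [ 0.539  -0.0927  0.0746]
scene 104 [ 0.4957 -0.1233  0.0674] [ 0.4795 -0.146   0.063 ] [ 0.5329 -0.0902  0.0735]
top 2554
262 [[197, 581, 53, 48], [196, 584, 52, 50]]
274 [[172, 652, 17, 52], [171, 654, 16, 58], [170, 655, 15, 68], [169, 658, 15, 69], [168, 660, 14, 76], [167, 661, 12, 85]]
286 [[187, 607, -18, 62], [185, 612, -19, 69], [184, 615, -18, 64], [183, 617, -19, 68], [182, 621, -18, 62], [177, 637, -17, 51]]
298 [[190, 597, -52, 64], [189, 600, -52, 64], [188, 603, -52, 64], [187, 605, -52, 67], [186, 609, -52, 64], [185, 612, -52, 62]]
310 [[192, 590, -86, 71], [191, 594, -86, 65], [190, 597, -86, 63], [189, 600, -86, 63], [188, 603, -86, 62], [187, 605, -86, 63]]
322 [[213, 531, -118, 69], [212, 533, -119, 69], [211, 536, -119, 70], [210, 539, -119, 68], [195, 582, -119, 64], [194, 5
[... 1357 characters left out ...]
16, 610, -63, 61]]
321 [[212, 587, -93, 62], [211, 588, -95, 64], [210, 589, -97, 66], [209, 592, -103, 63], [208, 594, -105, 64], [207, 596, -109, 64]]
333 [[203, 574, -143, 60], [202, 576, -146, 62], [201, 576, -147, 65], [200, 579, -151, 64], [199, 580, -153, 65], [198, 581, -155, 67]]
345 [[208, 531, -138, 69], [193, 561, -195, 64], [192, 562, -196, 66], [191, 564, -200, 66], [190, 567, -204, 65], [189, 569, -208, 64]]
357 [[184, 548, -248, 62], [183, 550, -253, 60], [182, 551, -254, 63], [181, 554, -260, 62], [180, 557, -265, 60], [179, 556, -264, 66]]
369 [[175, 533, -300, 63], [174, 536, -307, 61], [173, 537, -309, 63], [172, 538, -312, 64], [168, 553, -344, 46], [167, 554, -345, 49]]
```

View pics/a.png

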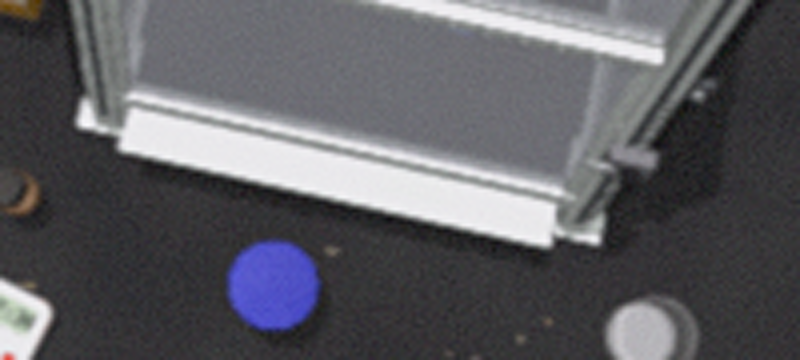

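View pics/b.png

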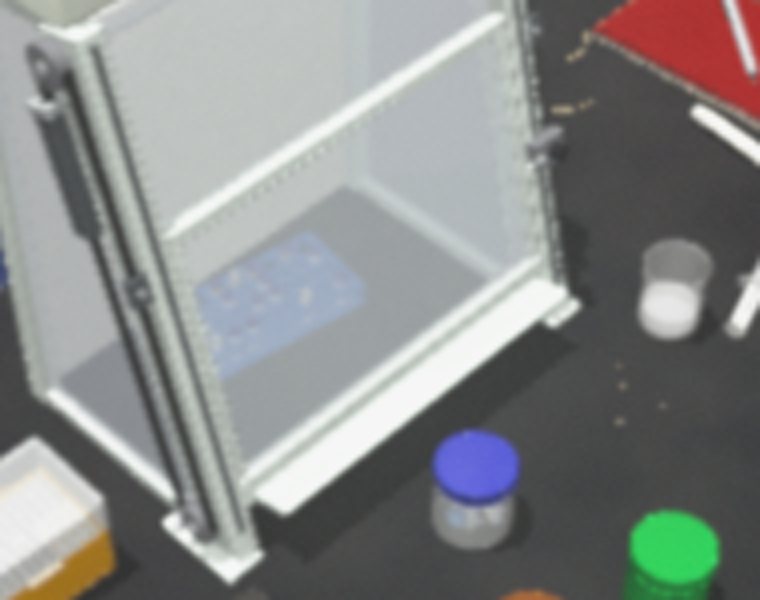

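The crops show the lip's front edge in the top image from (284.5,188) to (393,212). The marker clamp is at about (415,189) in the top view and (366,136) in the scene view. The rack sits at the back behind the pane.

Run:
```python
from h import *
c=r.capture('top');d=r.capture('scene')
L=onplane(c,[[284.5,188],[393,211.7]],np.array([0,0,1.]),[0,0,.0625]);print('lip ends',L,np.linalg.norm(L[1]-L[0]))
Ls=onplane(d,[[300.5,227.5],[372,172]],np.array([0,0,1.]),[0,0,.0625]);print('scene front edge',Ls)
p=np.load('top.npy');
y=L[0]-L[1];y[2]=0;y/=np.linalg.norm(y);x=np.array([y[1],-y[0],0]);yaw=np.degrees(np.arctan2(x[1],x[0]));print('yaw',yaw)
mid=L.mean(0);O=mid+x*(.021-.001);O[2]=0;print('origin',O)
up=.259*x+.966*np.array([0,0,1])
print('lip pts: s at', )
for n,i in(('top',c),('scene',d)):
  for q in('marker','marker_point'):
    for g in r.silhouettes(i,q)[:1]:
        vv,uu=np.nonzero(g['region']);P=world(i,np.c_[uu,vv]);k=P[:,2]>.1;P=P[k]
        C=np.c_[(P-O)@x,(P-O)@y,(P-O)@up]
        print(n,q,g['p'],len(P),np.median(C,0),C.min(0),C.max(0),(uu.min(),uu.max(),vv.min(),vv.max()))
lip0=(np.array([0,0,.057])-.021*x)@up;print('lip s',lip0)
for q,b in(('jar',[.5085,-.1212,0]),('tall',[.352,-.12,0]),('brown',[.407,-.01,0]),('beaker',[.467,-.383,0]),('timer',[.483,.083,0]),('db',[.577,.07,0])):print(q,(np.array(b)-O)@x,(np.array(b)-O)@y)
h=cv2.cvtColor(d['color'],cv2.COLOR_RGB2HSV);m=(h[...,0]>105)&(h[...,0]<125)&(h[...,1]>60);m[:155]=0;m[197:]=0;m[:,:275]=0;m[:,325:]=0
vv,uu=np.nonzero(m);Q=onplane(d,np.c_[uu,vv],np.array([0,0,1.]),[0,0,.03]);Q=np.c_[(Q-O)@x,(Q-O)@y];print('rack',np.percentile(Q,[2,50,98],axis=0))
```

```text
lip ends [[ 0.604  -0.0137  0.0625]
 [ 0.5305 -0.3168  0.0625]] 0.31191204934405486
scene front edge [[ 0.6078 -0.0136  0.0625]
 [ 0.5308 -0.3181  0.0625]]
yaw -13.636916945182087
origin [ 0.5867 -0.1699  0.    ]
lip pts: s at
top marker 0.63 112 [ 0.0305 -0.1742  0.1786] [-0.1252 -0.1903  0.1288] [ 0.0422 -0.0001  1.0495] (np.int64(404), np.int64(418), np.int64(186), np.int64(196))
top marker_point 0.69 99 [ 0.0309 -0.1752  0.1798] [-0.1252 -0.1917  0.1594] [ 0.0417 -0.0001  1.0495] (np.int64(405), np.int64(419), np.int64(186), np.int64(195))
scene marker 0.62 5 [-0.6141  0.69    0.9192] [-0.6141  0.69    0.9192] [-0.6141  0.69    0.9192] (np.int64(205), np.int64(257), np.int64(210), np.int64(263))
scene marker_point 0.57 71 [ 0.0293 -0.1716  0.174 ] [ 0.0161 -0.1896  0.1571] [ 0.0423 -0.1549  0.1847] (np.int64(362), np.int64(370), np.int64(132), np.int64(142))
lip s 0.049623
jar -0.08749574010805508 0.028913231852343894
tall -0.23986681621845707 -0.006818339131284499
brown -0.21235182042135056 0.11304794055689639
beaker -0.0661016794415028 -0.23529082596697853
timer -0.16042076805609753 0.22134459701607498
db -0.06600570648690628 0.23087329833817644Traceback (most recent call last):
  File "<stdin>", line 19, in <module>
    return _quantile_unchecked(
        a, q, axis, out, overwrite_input, method, keepdims, weights)
    return _ureduce(a,
                    func=_quantile_ureduce_func,
    ...<5 lines>...
                    overwrite_input=overwrite_input,
                    method=method)
    r = func(a, **kwargs)
    result = _quantile(arr,
                       quantiles=q,
    ...<2 lines>...
                       out=out,
                       weights=wgt)
    slices_having_nans = np.isnan(arr[-1, ...])
                                  ~~~^^^^^^^^^
IndexError: index -1 is out of bounds for axis 0 with size 0
```

>>> arm_command:
  steps: "-0.1 -0.1 0 0 0 0 0;-0.2 -0.2 0 0 0 0 0;-0.3 -0.3 0 0 0 0 0;-0.3 -0.3 0 0 0 0 0;-0.3 -0.3 0 0 0 0 0"

```text
clock: 2.25
tcp_pos: [0.0389, -0.4424, 0.2271]
ee_rot: [[0.975, 0.221, 0.0], [0.221, -0.975, -0.001], [0.0, 0.001, -1.0]]
ft_force: [0.6, -0.1, -0.2]
opening: 0.0121
finger_force: 0.0
```

```bash
cat >> h.py <<'E'
O=np.array([.5867,-.1699,0]);X=np.array([.972,-.236,0]);X/=np.linalg.norm(X);Y=np.array([-X[1],X[0],0]);Z=np.array([0,0,1.]);UP=.259*X+.966*Z
from scipy.spatial.transform import Rotation as Ro
def target(a,cab,flip=1):
    z=np.cos(a)*X-np.sin(a)*Z;y=Y*flip;R=np.c_[np.cross(y,z),y,z];return R,O+cab[0]*X+cab[1]*Y+cab[2]*Z
def go(R,p):
    s=r.sense();R0=np.array(s['ee_rot']);d=R0.T@(p-s['tcp_pos'])/.2;w=Ro.from_matrix(R0.T@R).as_rotvec()/(np.pi/2);return d.round(3),w.round(3)
def st():
    s=r.sense();q=np.array(s['tcp_pos'])-O;print(s['clock'],'cab',q@X,q@Y,q[2],'ang',np.degrees(np.arcsin(-s['ee_rot'][2][2])),'j',np.array(s['joint_pos']),'f',s['ft_force'])
E
python3 - <<'E'
from h import *
st()
for f in(1,-1):
    print(go(*target(np.radians(30),[-.20,-.095,.15],f)))
    print(go(*target(np.radians(60),[-.30,-.2,.25],f)))
E
```

```text
2.25 cab -0.4680164239270307 -0.3940332481528069 0.22706619388555058 ang 89.96013248412298 j [-1.4831  0.0974 -0.1711  1.3016  0.0002  1.4357] f [ 0.5538 -0.0887 -0.2462]
(array([ 1.865, -0.743,  0.385]), array([-0.867, -0.203, -1.502]))
(array([ 1.184, -0.495, -0.115]), array([-0.443, -0.104, -1.655]))
(array([ 1.865, -0.743,  0.385]), array([-0.153,  0.654,  0.266]))
(array([ 1.184, -0.495, -0.115]), array([-0.076,  0.327,  0.287]))
```

>>> arm_command:
  steps: "0.2 -0.03 0 0 0 -0.095 0;0.4 -0.06 0 0 0 -0.19 0;0.6 -0.09 0 0 0 -0.286 0;0.8 -0.12 0 0 0 -0.38 0;1 -0.16 0 0 0 -0.477 0"

```text
clock: 2.75
tcp_pos: [0.2293, -0.3661, 0.2268]
ee_rot: [[0.559, 0.829, 0.0], [0.829, -0.559, -0.0], [-0.0, 0.0, -1.0]]
ft_force: [0.2, -1.2, -0.2]
opening: -0.0001
finger_force: 0.0
```

Run:
```python
from h import *
st();print(go(*target(np.radians(60),[-.26,-.095,.22])))
```

```text
2.75 cab -0.30099273356712897 -0.27500404422773445 0.226803783299323 ang 89.97952588239777 j [-1.0113  0.073  -0.1987  1.2988  0.0001  1.1529] f [ 0.2177 -1.1505 -0.1581]
(array([ 0.915, -0.121,  0.034]), array([-0.32 , -0.222, -1.194]))
```

>>> arm_command:
  steps: "0.1 -0.01 0 -0.024 -0.017 -0.09 0;0.2 -0.02 0 -0.049 -0.034 -0.18 0;0.3 -0.03 0 -0.073 -0.05 -0.272 0;0.4 -0.04 0 -0.098 -0.067 -0.363 0;0.5 -0.06 0 -0.122 -0.084 -0.454 0"

```text
clock: 3.25
tcp_pos: [0.2749, -0.2766, 0.2269]
ee_rot: [[-0.106, 0.983, 0.151], [0.977, 0.132, -0.169], [-0.186, 0.13, -0.974]]
ft_force: [0.3, 0.4, 0.4]
opening: 0.0002
finger_force: 0.0
```

Run:
```python
from h import *
st();print(go(*target(np.radians(45),[-.24,-.095,.2])))
```

```text
3.25 cab -0.2778204311485889 -0.17726896456838784 0.22692670561479109 ang 76.87023579513694 j [-0.7765 -0.2297 -0.5025  1.0694 -0.0146  0.6716] f [0.2674 0.4103 0.3629]
(array([0.342, 0.305, 0.114]), array([-0.295, -0.283, -0.714]))
```

>>> arm_command:
  steps: "0.07 0.06 0.02 -0.034 -0.033 -0.083 0;0.14 0.12 0.04 -0.068 -0.066 -0.166 0;0.21 0.18 0.06 -0.1 -0.1 -0.25 0;0.28 0.24 0.08 -0.136 -0.132 -0.331 0;0.34 0.3 0.11 -0.17 -0.164 -0.414 0"

```text
clock: 3.75
tcp_pos: [0.3304, -0.206, 0.201]
ee_rot: [[-0.582, 0.66, 0.476], [0.621, 0.738, -0.264], [-0.526, 0.142, -0.839]]
ft_force: [0.2, 0.4, -0.3]
opening: 0.0002
finger_force: 0.0
```

Run:
```python
from h import *
st();print(go(*target(np.radians(30),[-.17,-.095,.17])))
```

```text
3.75 cab -0.24058664869783777 -0.09554601953672752 0.20098088679321463 ang 57.00892951763767 j [-0.5984 -0.5463 -0.8951  0.6482  0.0497  0.1867] f [ 0.2224  0.3991 -0.3386]
(array([-0.168,  0.145,  0.315]), array([-0.165, -0.281, -0.283]))
```

>>> arm_command:
  steps: "-0.034 0.03 0.065 -0.033 -0.056 -0.057 0;-0.068 0.06 0.13 -0.066 -0.112 -0.113 0;-0.1 0.09 0.19 -0.1 -0.169 -0.17 0;-0.135 0.12 0.25 -0.132 -0.225 -0.227 0;-0.168 0.145 0.315 -0.165 -0.281 -0.283 0"

```text
clock: 4.25
tcp_pos: [0.4028, -0.251, 0.2147]
ee_rot: [[-0.534, 0.215, 0.818], [0.132, 0.976, -0.17], [-0.835, 0.017, -0.55]]
ft_force: [1.1, 0.8, 0.7]
opening: 0.0002
finger_force: 0.0
```

Run:
```python
from h import *
st();s=r.sense();w=r.capture('wrist');save(w,'w1.png')
print(go(*target(np.radians(30),[-.14,-.095,.045])));R,_=target(np.radians(30),[0,0,0]);
print(go(*target(np.radians(30),[-.041,-.095,.045])))
```

```text
4.25 cab -0.15954660940475748 -0.12214540628270865 0.21469308844436125 ang 33.334550066672364 j [-0.948  -0.4417 -1.1323  0.0382  0.6003 -0.4467] f [1.1497 0.8159 0.72  ]
(array([0.655, 0.13 , 0.544]), array([ 0.02 , -0.035,  0.001]))
(array([0.384, 0.117, 0.958]), array([ 0.02 , -0.035,  0.001]))
```

View pics/w1.png

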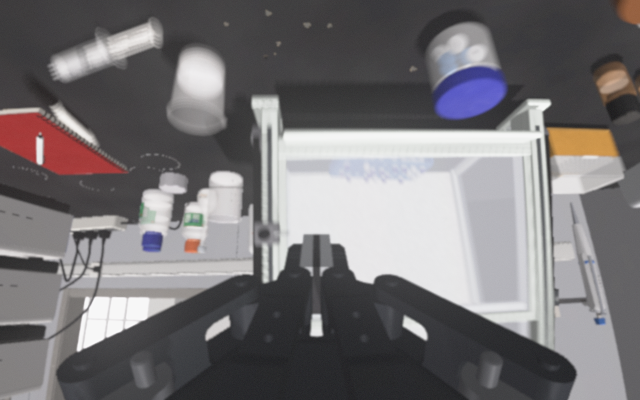

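The wrist picture is upside down, with the camera under the gripper. The marker is at about (268,232), the lip is the bright bar at row 140 across x 275–540, and the blue jar is at (465,80).

Run:
```python
from h import *
a=np.radians(30)
for p in([-.12,-.105,.13],[-.12,-.105,.05],[-.036,-.105,.045]): print(go(*target(a,p)))
```

```text
(array([0.245, 0.084, 0.394]), array([ 0.02 , -0.035,  0.001]))
(array([0.58 , 0.078, 0.613]), array([ 0.02 , -0.035,  0.001]))
(array([0.371, 0.066, 0.978]), array([ 0.02 , -0.035,  0.001]))
```

>>> arm_command:
  steps: "0.1 0.04 0.16 0.01 -0.015 0 0;0.2 0.08 0.32 0.02 -0.035 0.001 0;0.3 0.083 0.44 0.02 -0.035 0.001 0;0.42 0.08 0.52 0.02 -0.035 0.001 0;0.5 0.08 0.56 0.02 -0.035 0.001 0"

```text
clock: 4.8
tcp_pos: [0.4778, -0.3009, 0.1446]
ee_rot: [[-0.535, 0.221, 0.815], [0.142, 0.975, -0.172], [-0.833, 0.024, -0.553]]
ft_force: [1.0, 0.3, 0.3]
opening: -0.0003
finger_force: 0.0
```

Run:
```python
from h import *
st()
a=np.radians(30)
for p in([-.12,-.105,.05],[-.036,-.105,.045]): print(go(*target(a,p)))
```

```text
4.8 cab -0.0749294185295457 -0.15297452973169345 0.14457882090134833 ang 33.58025358860086 j [-0.8482 -0.0405 -1.1329 -0.4007  0.5213 -0.3629] f [0.9692 0.266  0.3409]
(array([0.521, 0.232, 0.08 ]), array([ 0.016, -0.04 , -0.008]))
(array([0.31 , 0.225, 0.444]), array([ 0.016, -0.04 , -0.008]))
```

```bash
cat > kin.py <<'E'
import numpy as np
from scipy.optimize import least_squares
D=[(-1.347,.213,-.034,1.323,.111,-.488,.227),(-1.4831,.0974,-.1711,1.3016,.0389,-.4424,.2271),(-1.0113,.073,-.1987,1.2988,.2293,-.3661,.2268),(-.7765,-.2297,-.5025,1.0694,.2749,-.2766,.2269),(-.5984,-.5463,-.8951,.6482,.3304,-.206,.201)]
D=np.array(D)
A=[];b=[]
for j1,a,e,w,x,y,z in D:
    A+= [[1,0,np.sin(a),np.cos(a-e),np.cos(a-e+w)],[0,1,np.cos(a),-np.sin(a-e),-np.sin(a-e+w)]];b+=[np.hypot(x,y),z]
P,res,rk,sv=np.linalg.lstsq(np.array(A),np.array(b),rcond=None)
if __name__=='__main__':
    print('r0,h,L1,L2,L3',P,rk,sv,np.abs(np.array(A)@P-b).max())
    print(np.linalg.norm(D[:,4:6],axis=1),np.arctan2(D[:,5],D[:,4]))
E
python3 kin.py
```

```text
r0,h,L1,L2,L3 [-0.013748    0.32657667  0.48433207  0.42501346  0.46896242] 5 [3.99418546 2.96814083 0.47571944 0.09314541 0.04046582] 0.0015738402888363923
[0.50046478 0.44410694 0.43198113 0.38997124 0.38935865] [-1.34714259 -1.48309242 -1.01124003 -0.78848066 -0.55751035]
```

```bash
cat >> h.py <<'E'
def tgt2(deg,cab,yaw=None):
    a=np.radians(deg);p=O+cab[0]*X+cab[1]*Y+cab[2]*Z
    t=np.arctan2(p[1],p[0]) if yaw is None else np.radians(yaw)
    h=np.array([np.cos(t),np.sin(t),0]);z=np.cos(a)*h-np.sin(a)*Z;y=np.array([-h[1],h[0],0])
    return np.c_[np.cross(y,z),y,z],p
E
python3 - <<'E'
from h import *
for d,p in((45,[-.09,-.105,.10]),(40,[-.085,-.105,.05]),(40,[-.035,-.105,.047])): print(go(*tgt2(d,p)))
E
```

```text
(array([0.23 , 0.236, 0.067]), array([0.139, 0.124, 0.095]))
(array([0.424, 0.229, 0.226]), array([0.142, 0.069, 0.088]))
(array([0.299, 0.225, 0.442]), array([0.131, 0.069, 0.08 ]))
```

>>> arm_command:
  steps: "0.04 0.05 0.01 0.03 0.025 0.02 0;0.1 0.1 0.03 0.06 0.05 0.04 0;0.15 0.16 0.05 0.1 0.09 0.07 0;0.23 0.236 0.067 0.139 0.124 0.095 0;0.23 0.236 0.067 0.139 0.124 0.095 0"

```text
clock: 5.3
tcp_pos: [0.4744, -0.2475, 0.0998]
ee_rot: [[-0.627, 0.466, 0.624], [0.33, 0.885, -0.329], [-0.705, -0.0, -0.709]]
ft_force: [0.2, 0.7, -0.0]
opening: 0.0002
finger_force: 0.0
```

Run:
```python
from h import *
st()
for d,p in((40,[-.085,-.105,.05]),(40,[-.035,-.105,.047])): print(go(*tgt2(d,p)))
```

```text
5.3 cab -0.0907983123021937 -0.10185382091358805 0.09980645493479631 ang 45.13083737144847 j [-0.4775 -0.1041 -1.1279 -0.2361 -0.0054  0.0052] f [ 0.1909  0.6523 -0.0389]
(array([ 0.153, -0.008,  0.199]), array([-0.001, -0.057, -0.   ]))
(array([-0.008,  0.053,  0.381]), array([-0.01 , -0.057, -0.009]))
```

>>> arm_command:
  steps: "0.08 0 0.1 0 -0.028 0 0;0.153 -0.004 0.2 0 -0.057 0 0;0.1 0.015 0.26 -0.003 -0.057 -0.003 0;0.04 0.035 0.32 -0.007 -0.057 -0.006 0;-0.008 0.053 0.381 -0.01 -0.057 -0.009 0"

```text
clock: 5.8
tcp_pos: [0.5383, -0.2727, 0.0524]
ee_rot: [[-0.582, 0.449, 0.679], [0.293, 0.894, -0.34], [-0.759, 0.001, -0.651]]
ft_force: [-2.1, -0.4, 3.3]
opening: 0.0001
finger_force: 1.0
```

Run:
```python
from h import *
st()
for d,p in((40,[-.035,-.105,.047]),(40,[-.035+.0259*.9,-.105,.047+.0966*.9]),(40,[-.035+.0259*1.2,-.105,.047+.0966*1.2])): print(go(*tgt2(d,p)))
s=r.sense();print(np.array(s['ee_rot']).T@UP)
w=r.capture('wrist');save(w,'w2.png')
```

```text
5.8 cab -0.02282176393015784 -0.11131314235398405 0.052437267283437276 ang 40.62031587874253 j [-0.4718  0.2064 -1.1331 -0.6306  0.0055 -0.0038] f [-2.1345 -0.3691  3.3135]
(array([ 0.064,  0.017, -0.033]), array([-0.001, -0.007, -0.001]))
(array([-0.34 ,  0.044, -0.23 ]), array([-0.005, -0.007, -0.005]))
(array([-0.475,  0.052, -0.295]), array([-0.006, -0.007, -0.006]))
[-0.8975  0.059  -0.4373]
```

View pics/w2.png

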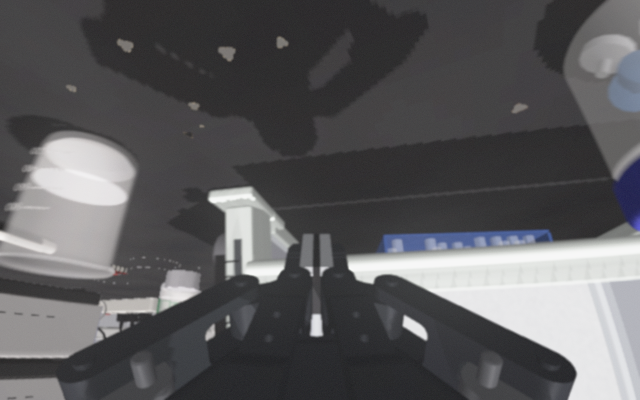

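The wrist view shows the fingertips at (315,240) sticking out under the lip edge at row 258. The beaker is at (80,200), clear of the hand. Next I push up the slope.

>>> arm_command:
  steps: "-0.09 0.006 -0.044 0 0 0 0;-0.18 0.012 -0.088 0 0 0 0;-0.26 0.017 -0.127 0 0 0 0;-0.323 0.021 -0.157 0 0 0 0;-0.36 0.024 -0.175 0 0 0 0"

```text
clock: 6.35
tcp_pos: [0.5584, -0.2778, 0.1322]
ee_rot: [[-0.581, 0.449, 0.679], [0.292, 0.893, -0.341], [-0.76, 0.001, -0.65]]
ft_force: [-0.5, 0.0, 0.1]
opening: -0.0001
finger_force: 0.0
```

Run:
```python
from h import *
st();s=r.sense();print(np.array(s['ee_rot']).T@UP)
w=r.capture('wrist');save(w,'w3.png')
c=r.capture('top')
a=cv2.resize(c['color'][130:230,255:455,::-1],None,fx=4,fy=4,interpolation=cv2.INTER_CUBIC)
cv2.imwrite('pics/a3.png',a)
```

```text
6.35 cab -0.0020037671480683155 -0.11151906767511048 0.13215039323369945 ang 40.5446041807876 j [-0.4591  0.0204 -0.9927 -0.3054 -0.0049  0.0049] f [-0.5155  0.0392  0.1191]
[-0.898   0.059  -0.4362]
```

View pics/w3.png

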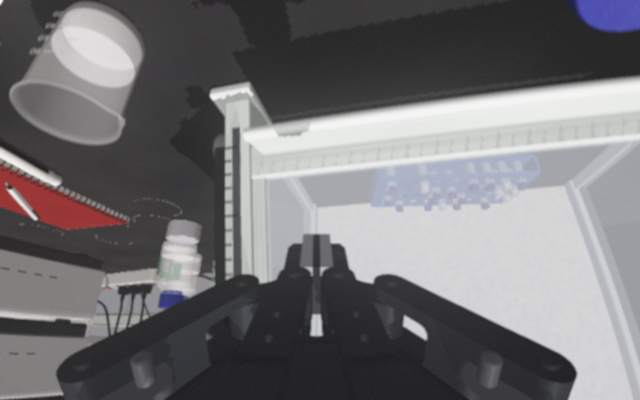

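The wrist view now shows the lip across rows 80–170, above the fingertips at (315,240). I need to know whether the sash moved, so I'll measure it.

Run:
```python
from h import *
c=r.capture('top')
for col in(290,300,320,340):
    v=np.arange(165,205);P=world(c,np.c_[np.full(40,col),v]);C=np.c_[v,((P-O)@X)*1e3,((P-O)@Y)*1e3,P[:,2]*1e3].round().astype(int)
    print(C[(C[:,3]>35)&(C[:,3]<300)].tolist())
s=r.sense();w=r.capture('wrist')
for col in(420,300):
    v=np.arange(90,190,4);P=world(w,np.c_[np.full(25,col),v],s);print(np.c_[v,((P-O)@X)*1e3,((P-O)@Y)*1e3,P[:,2]*1e3].round().astype(int).tolist())
v=np.arange(236,330,6);P=world(w,np.c_[np.full(16,308),v],s);print(np.c_[v,((P-O)@X)*1e3,((P-O)@Y)*1e3,P[:,2]*1e3].round().astype(int).tolist())
```

```text
[[165, 37, 146, 127], [166, 35, 146, 123], [167, 34, 147, 115], [168, 32, 147, 109], [169, 31, 148, 99], [170, 29, 148, 95], [171, 26, 147, 93], [172, 25, 149, 80], [173, 24, 149, 74], [174, 21, 149, 71], [175, 19, 148, 70], [176, 16, 148, 65], [177, 15, 149, 58], [178, 12, 148, 56], [179, 9, 147, 60], [180, 6, 146, 63], [181, 3, 146, 58], [182, 0, 145, 62], [183, -3, 144, 61], [184, -6, 143, 63], [185, -9, 142, 65], [186, -11, 142, 66], [187, -14, 141, 67], [188, -17, 140, 67]]
[[165, 41, 118, 140], [166, 40, 119, 130], [167, 37, 118, 131], [168, 36, 119, 122], [169, 35, 119, 112], [170, 32, 119, 110], [171, 31, 119, 101], [172, 29, 119, 96], [173, 28, 120, 85], [174, 26, 120, 82], [175, 24, 120, 73], [176, 22, 120, 72], [177, 19, 119, 72], [178, 16, 119, 69], [179, 15, 119, 62], [180, 12, 118, 61], [181, 9, 118, 59], [182, 6, 117, 61], [183, 3, 116, 61], [184, 1, 116, 62], [185, -3, 115, 66], [186, -5, 114, 61], [187, -8, 114, 63], [188, -11, 113, 66], [189, -14, 112, 67], [190, -17, 111, 67]]
[[165, 48, 65, 164], [166, 45, 65, 162], [167, 44, 65, 153], [168, 43, 65, 145], [169, 41
[... 1859 characters left out ...]
-18, -117, 64], [130, -17, -117, 66], [134, -14, -118, 66], [138, -8, -120, 64], [142, -2, -121, 63], [146, 6, -123, 60], [150, 13, -125, 59], [154, 13, -125, 62], [158, 15, -126, 64], [162, 16, -126, 67], [166, 17, -126, 69], [170, 17, -126, 72], [174, 19, -127, 74], [178, 22, -128, 76], [182, 24, -128, 78], [186, 24, -128, 81]]
[[236, -18, -111, 131], [242, -23, -110, 136], [248, -28, -108, 140], [254, -33, -107, 144], [260, -36, -106, 147], [266, -40, -105, 150], [272, -44, -104, 154], [278, -48, -103, 157], [284, -51, -102, 159], [290, -53, -102, 162], [296, -51, -102, 163], [302, -43, -104, 164], [308, -42, -105, 166], [314, -40, -105, 168], [320, -38, -105, 170], [326, -37, -106, 172]]
```

View pics/a3.png

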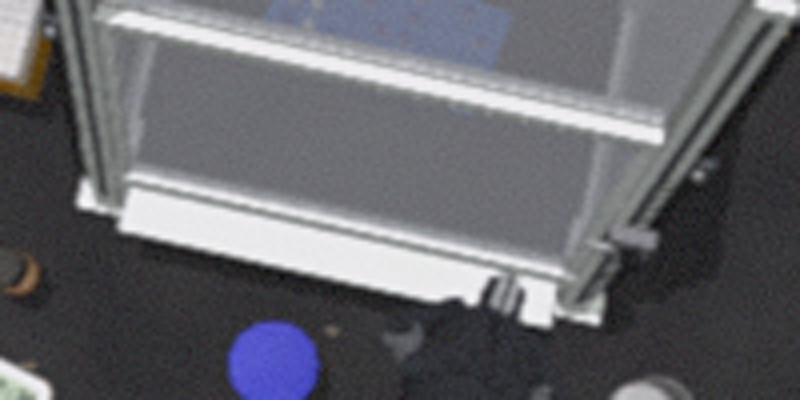

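Sash still shut; the fingers passed outside and above the lip. I'll check where the fingertips really are.

Run:
```python
from h import *
s=r.sense();R=np.array(s['ee_rot']);t=np.array(s['tcp_pos']);print('opening',s['opening'])
w=r.capture('wrist')
for col in(300,308,316,324,332):
    v=np.arange(222,262,4);P=world(w,np.c_[np.full(10,col),v],s);T=(P-t)@R;print(col,np.c_[v,T*1e3].round().astype(int).tolist())
c=r.capture('top')
vv,uu=np.mgrid[192:212,370:394].reshape(2,-1);P=world(c,np.c_[uu,vv]);T=(P-t)@R
k=(abs(T[:,1])<.03)&(abs(T[:,0])<.04);print(np.c_[uu,vv,T*1e3].round().astype(int)[k].tolist())
```

```text
opening 0.0002463477114033635
300 [[222, -4, -10, 44], [226, -7, -10, 44], [230, -9, -10, 42], [234, -11, -10, 39], [238, -14, -10, 40], [242, -16, -10, 39], [246, 6, -7, -15], [250, 5, -7, -19], [254, 6, -6, -24], [258, 5, -6, -27]]
308 [[222, -4, -5, 44], [226, -6, -4, 42], [230, -9, -5, 41], [234, 9, -3, -8], [238, 10, -3, -15], [242, 10, -3, -20], [246, 9, -3, -23], [250, 9, -3, -27], [254, 10, -3, -32], [258, 9, -2, -34]]
316 [[222, -3, 1, 42], [226, -6, 1, 41], [230, -8, 1, 39], [234, 9, 1, -9], [238, 10, 1, -15], [242, 10, 1, -20], [246, 10, 1, -24], [250, 10, 1, -28], [254, 9, 1, -31], [258, 9, 1, -35]]
324 [[222, -3, 6, 40], [226, -5, 6, 39], [230, -7, 6, 38], [234, 9, 5, -9], [238, 10, 5, -15], [242, 9, 5, -19], [246, 9, 4, -23], [250, 9, 4, -27], [254, 9, 4, -30], [258, 9, 4, -35]]
332 [[222, -3, 12, 40], [226, -5, 12, 39], [230, -7, 11, 37], [234, -9, 11, 36], [238, -12, 11, 35], [242, -14, 11, 34], [246, 5, 9, -14], [250, 6, 8, -20], [254, 5, 8, -23], [258, 6, 8, -27]]
[[372, 192, 30, 29, 49], [373, 192, 32, 27, 53], [374, 192, 29, 24, 51], [375, 192, 28, 22, 51], [376, 
[... 6065 characters left out ...]
15, -57], [373, 210, -12, 13, -61], [374, 210, -13, 11, -62], [375, 210, -12, 9, -59], [376, 210, -12, 6, -57], [377, 210, -13, 4, -56], [378, 210, -2, 1, -43], [379, 210, -6, -1, -45], [380, 210, -13, -3, -51], [381, 210, -12, -5, -49], [382, 210, -12, -8, -47], [383, 210, -13, -10, -46], [384, 210, -8, -13, -40], [370, 211, -1, 18, -58], [371, 211, -1, 16, -56], [372, 211, -15, 15, -70], [373, 211, -18, 13, -71], [374, 211, -11, 10, -63], [375, 211, -13, 8, -63], [376, 211, -11, 5, -59], [377, 211, -10, 3, -57], [378, 211, 2, -1, -42], [379, 211, -7, -2, -50], [380, 211, -11, -4, -53], [381, 211, -11, -6, -51], [382, 211, -14, -8, -53], [383, 211, -11, -11, -48], [384, 211, -13, -13, -49]]
```

Both cameras put the real fingertip at tool z ≈ -8 mm, not +25 mm. I'll correct for that: back out, go down, and come in under the lip.

Run:
```python
from h import *
for d,p in((40,[-.08,-.105,.12]),(40,[-.08,-.105,.04])): print(go(*tgt2(d,p)))
```

```text
(array([ 0.282, -0.056, -0.258]), array([ 0.007, -0.008,  0.006]))
(array([ 0.585, -0.056,  0.003]), array([ 0.007, -0.008,  0.006]))
```

>>> arm_command:
  steps: "0.14 -0.03 -0.13 0.003 -0.004 0.003 0;0.282 -0.056 -0.258 0.007 -0.008 0.006 0;0.43 -0.056 -0.13 0.007 -0.008 0.006 0;0.585 -0.056 0.003 0.007 -0.008 0.006 0;0.585 -0.056 0.003 0.007 -0.008 0.006 0"

```text
clock: 7.15
tcp_pos: [0.5161, -0.2697, 0.0563]
ee_rot: [[-0.603, 0.463, 0.65], [0.315, 0.886, -0.339], [-0.733, 0.0, -0.68]]
ft_force: [-0.5, 1.2, 0.2]
opening: 0.0001
finger_force: 0.0
```

Run:
```python
from h import *
st()
for d,p in((40,[-.07,-.105,.0245]),(40,[-.04,-.105,.0245]),(40,[-.008,-.105,.0245])): print(go(*tgt2(d,p)))
```

```text
7.15 cab -0.045020174463076164 -0.11366836155406107 0.0563448058230107 ang 42.868952099608336 j [-0.4821  0.1356 -1.1351 -0.5225  0.0009 -0.0005] f [-0.5234  1.1579  0.1691]
(array([0.206, 0.012, 0.012]), array([-0.002, -0.032, -0.002]))
(array([0.107, 0.048, 0.119]), array([-0.007, -0.032, -0.007]))
(array([0.002, 0.087, 0.232]), array([-0.013, -0.032, -0.012]))
```

Run:
```python
from h import *
for d,p in((52,[-.06,-.105,.06]),(52,[-.06,-.105,.025]),(45,[-.035,-.105,.0235]),(40,[-.008,-.105,.0235])): print(go(*tgt2(d,p)))
```

```text
(array([ 0.043,  0.024, -0.073]), array([-0.003,  0.101, -0.004]))
(array([0.171, 0.024, 0.046]), array([-0.003,  0.101, -0.004]))
(array([0.094, 0.054, 0.14 ]), array([-0.008,  0.024, -0.008]))
(array([0.005, 0.087, 0.236]), array([-0.013, -0.032, -0.012]))
```

>>> arm_command:
  steps: "0.043 0.024 -0.073 -0.003 0.095 -0.004 0;0.1 0.024 -0.02 -0.003 0.101 -0.004 0;0.171 0.024 0.046 -0.003 0.101 -0.004 0;0.171 0.024 0.046 -0.003 0.101 -0.004 0;0.171 0.024 0.046 -0.003 0.101 -0.004 0"

```text
clock: 7.65
tcp_pos: [0.5037, -0.2578, 0.0276]
ee_rot: [[-0.7, 0.456, 0.55], [0.358, 0.89, -0.282], [-0.618, -0.001, -0.786]]
ft_force: [-0.3, 0.5, 0.2]
opening: 0.0002
finger_force: 0.0
```

Run:
```python
from h import *
st()
for d,p in((45,[-.035,-.105,.0235]),(40,[-.008,-.105,.0235])): print(go(*tgt2(d,p)))
```

```text
7.65 cab -0.0598956985961719 -0.10497876224302526 0.027595386414838528 ang 51.81236909384714 j [-0.4725  0.138  -1.0314 -0.2651 -0.0009  0.0003] f [-0.3026  0.5131  0.2097]
(array([-0.083,  0.029,  0.091]), array([-0.004, -0.076, -0.005]))
(array([-0.186,  0.06 ,  0.172]), array([-0.009, -0.131, -0.009]))
```

Good. Now in under the lip.

>>> arm_command:
  steps: "-0.03 0.015 0.05 -0.002 -0.038 -0.002 0;-0.07 0.029 0.095 -0.004 -0.076 -0.005 0;-0.12 0.045 0.14 -0.007 -0.1 -0.007 0;-0.175 0.06 0.178 -0.009 -0.131 -0.009 0;-0.182 0.06 0.175 -0.009 -0.131 -0.009 0"

```text
clock: 8.15
tcp_pos: [0.5558, -0.2708, 0.0231]
ee_rot: [[-0.577, 0.438, 0.689], [0.281, 0.899, -0.336], [-0.767, -0.0, -0.642]]
ft_force: [-1.1, 0.5, 0.9]
opening: 0.0001
finger_force: 0.0
```

Run:
```python
from h import *
st();s=r.sense();print(np.array(s['ee_rot']).T@UP/.2*.01)
w=r.capture('wrist');save(w,'w4.png')
```

```text
8.15 cab -0.006234414040815715 -0.10532155168785666 0.02306056655977052 ang 39.95689317261596 j [-0.4534  0.3344 -1.134  -0.7711  0.0001 -0.0004] f [-1.1246  0.5348  0.8946]
[-0.0451  0.0028 -0.0213]
```

View pics/w4.png

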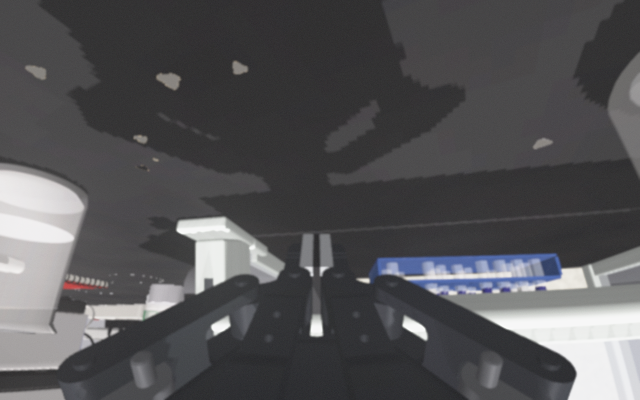

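The fingertips at (315,235) are now well past and beneath the lip (rows 290–300), and the rack shows at (470,265). Pushing up.

>>> arm_command:
  steps: "-0.05 0.003 -0.024 0 0 0 0;-0.126 0.008 -0.06 0 0 0 0;-0.216 0.013 -0.102 0 0 0 0;-0.293 0.018 -0.138 0 0 0 0;-0.338 0.021 -0.16 0 0 0 0"

```text
clock: 8.7
tcp_pos: [0.5733, -0.275, 0.0971]
ee_rot: [[-0.579, 0.438, 0.688], [0.282, 0.899, -0.336], [-0.765, -0.0, -0.644]]
ft_force: [-2.0, -0.1, -3.1]
opening: -0.0004
finger_force: 1.6
```

```bash
cat >> h.py <<'E'
def lip_top(c,cols=(290,300,310,320,330,340)):
    # top camera: upper front nose edge of lip, height along slope -> sash travel
    out=[]
    for col in cols:
        v=np.arange(130,205);P=world(c,np.c_[np.full(len(v),col),v]);C=np.c_[(P-O)@X,(P-O)@Y,P[:,2]]
        k=(C[:,2]>.045)&(C[:,2]<.3)&(C[:,0]>-.04)&(C[:,0]<.1)
        C=C[k]
        n=C[:,0]*.966-C[:,2]*.259     # distance normal to slope plane (into cabinet)
        s=C[:,0]*.259+C[:,2]*.966
        k=(n<-.014); 
        if k.sum()>3: out.append((n[k].min(),np.median(s[k]),k.sum()))
    return np.array(out)
E
python3 - <<'E'
from h import *
st();s=r.sense();print(np.array(s['ee_rot']).T@UP/.2*.01)
c=r.capture('top');print(lip_top(c))
E
```

```text
8.7 cab 0.011755688282489412 -0.10529009827568751 0.09710451769153051 ang 40.05879657638173 j [-0.443   0.1313 -1.0215 -0.4537 -0.0084  0.0066] f [-2.0117 -0.1089 -3.1161]
[-0.0451  0.0028 -0.0214]
[[-0.0328  0.1277  8.    ]
 [-0.033   0.1261  7.    ]
 [-0.0331  0.1262  7.    ]
 [-0.0331  0.1258  8.    ]
 [-0.0339  0.1264  8.    ]
 [-0.0333  0.1264  8.    ]]
```

>>> arm_command:
  steps: "-0.036 0.002 -0.017 0 0 0 0;-0.077 0.005 -0.036 0 0 0 0;-0.117 0.007 -0.056 0 0 0 0;-0.153 0.01 -0.073 0 0 0 0;-0.175 0.011 -0.083 0 0 0 0"

```text
clock: 9.25
tcp_pos: [0.5835, -0.2774, 0.1332]
ee_rot: [[-0.579, 0.438, 0.688], [0.282, 0.899, -0.336], [-0.765, -0.0, -0.644]]
ft_force: [-5.6, 1.6, -2.3]
opening: -0.0002
finger_force: 2.4
```

```bash
cat >> h.py <<'E'
def proj(c,P,s=None):
    R,t=pose(c,s);q=(np.atleast_2d(P)-t)@R;a=np.c_[q[:,0]/-q[:,2],-q[:,1]/-q[:,2]];a*=1+c['k1']*(a**2).sum(1,keepdims=True)
    K=np.array(c['camera_matrix']);return np.c_[a[:,0]*K[0,0]+K[0,2],a[:,1]*K[1,1]+K[1,2]]
def cabp(n,y,sl): # n normal to pane (neg = out), sl up slope
    return O+Y*y+UP*sl+n*(.966*X-.259*Z)
E
python3 - <<'E'
from h import *
st();s=r.sense();w=r.capture('wrist');c=r.capture('top');d=r.capture('scene')
lt=lip_top(c);print(lt)
tiles=[]
for n,i in(('w',w),('t',c),('s',d)):
    u,v=proj(i,cabp(-.02,-.160,.176),s if n=='w' else None)[0];f=6 if n!='w' else 3
    h=int(400/f/2);u,v=int(u),int(v);print(n,u,v,'tile origin',u-h,v-h,'scale',f)
    im=cv2.copyMakeBorder(i['color'][:,:,::-1],h,h,h,h,cv2.BORDER_CONSTANT)
    if 0<=u<640 and 0<=v<400: tiles.append(cv2.resize(im[v:v+2*h,u:u+2*h],(400,400),interpolation=cv2.INTER_CUBIC))
    vv,uu=np.mgrid[max(v-14,0):min(v+14,400),max(u-14,0):min(u+14,640)].reshape(2,-1)
    P=world(i,np.c_[uu,vv],s if n=='w' else None)-O;xx=P@X;C=np.c_[uu,vv,1e3*(xx*.966-P[:,2]*.259),1e3*(P@Y),1e3*(xx*.259+P[:,2]*.966)].round().astype(int)
    k=(C[:,2]<-8)&(C[:,2]>-60)&(C[:,3]<-150)&(C[:,3]>-200)&(C[:,4]>140);print(C[k][::max(1,k.sum()//45)].tolist())
cv2.imwrite('pics/m.png',cv2.resize(np.hstack(tiles),None,fx=800/(400*len(tiles)),fy=800/(400*len(tiles))) if len(tiles)>2 else np.hstack(tiles));print(len(tiles))
for q in('marker_point','sash_lip'):
    for n,i in(('w',w),('t',c),('s',d)):
        for b in r.boxes_of(i,q)[:2]:
            P=np.array(b['location'])-O;print(q,n,round(b['p'],2),(P@X)*.966-P[2]*.259,P@Y,(P@X)*.259+P[2]*.966)
E
```

```text
9.25 cab 0.02221523977531462 -0.10523140974838643 0.13324266564169668 ang 40.05435678561561 j [-0.4377  0.0635 -0.9534 -0.3178 -0.0124  0.01  ] f [-5.5524  1.638  -2.3169]
[[-0.0343  0.1664  8.    ]
 [-0.0323  0.1658  8.    ]
 [-0.0325  0.1643  7.    ]
 [-0.0332  0.1663  8.    ]
 [-0.0325  0.1648  8.    ]
 [-0.0334  0.1659  8.    ]]
w 215 327 tile origin 149 261 scale 3
[[228, 316, -17, -154, 171], [224, 318, -18, -156, 171], [228, 318, -19, -153, 171], [224, 319, -19, -156, 172], [228, 319, -18, -153, 172], [222, 320, -18, -157, 172], [226, 320, -17, -155, 173], [219, 321, -13, -162, 174], [223, 321, -10, -161, 175], [218, 322, -14, -162, 174], [222, 322, -11, -161, 175], [215, 323, -16, -163, 175], [219, 323, -16, -160, 175], [223, 323, -11, -161, 176], [215, 324, -16, -163, 175], [219, 324, -14, -161, 176], [223, 324, -10, -161, 176], [215, 325, -16, -163, 176], [219, 325, -15, -161, 176], [223, 325, -10, -161, 177], [213, 326, -16, -164, 176], [217, 326, -16, -161, 176], [221, 326, -11, -162, 177], [210, 327, -16, -166, 177], [214, 327, -15, -164, 177], [218, 327, -15, -161, 177]
[... 4580 characters left out ...]
9], [364, 143, -24, -152, 165], [367, 145, -36, -151, 162]]
3
marker_point w 0.85 -0.015291023360807246 -0.17116492534628402 0.16944031692500097
marker_point w 0.69 -0.07705168919282204 -0.21393346212889455 0.03214875724540278
marker_point t 0.62 0.011531882015848649 -0.0030976566515947255 0.4773243306854087
marker_point s 0.22 0.01222210220832362 0.06532512385118788 0.3633001339254201
sash_lip w 0.88 -0.004127860039261376 0.0177613377903341 0.17678219549671978
sash_lip t 0.82 -0.0023226384642119208 -0.0026609614458702963 0.2806033186726388
sash_lip t 0.3 -0.07671895129796658 0.22477006165702693 0.0475625116085162
sash_lip s 0.67 -0.0017163862896501375 0.014172598984316687 0.2776595384585721
```

View pics/m.png

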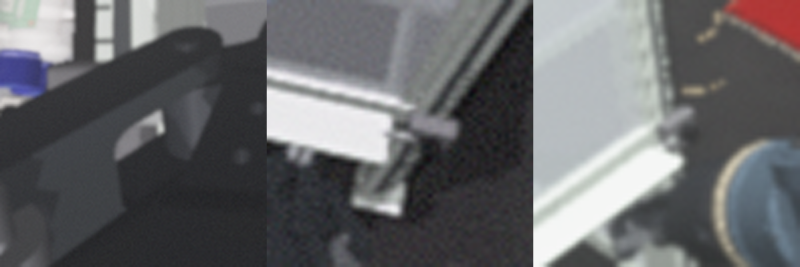

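The composite's wrist tile is mostly hidden by the finger linkage, with only the marker block showing at tile (150,130). The top and scene tiles show the lip just below the clamp. I'll back off and measure the lip against the pointer from a clear view.

>>> arm_command:
  steps: "0.04 -0.002 0.019 0 0 0 0;0.06 -0.002 -0.12 0 0 0 0;0.06 -0.002 -0.32 0 0.03 0 0;-0.1 -0.002 -0.5 0 0.06 0 0;-0.3 -0.002 -0.6 0 0.08 0 0"

```text
clock: 10.2
tcp_pos: [0.5333, -0.2532, 0.2304]
ee_rot: [[-0.654, 0.438, 0.617], [0.319, 0.899, -0.301], [-0.686, -0.0, -0.728]]
ft_force: [1.1, -0.4, -1.7]
opening: -0.0001
finger_force: 0.0
```

Run:
```python
from h import *
st();s=r.sense();w=r.capture('wrist');c=r.capture('top')
print(np.median(lip_top(c)[:,1]))
print(proj(w,[cabp(-.02,-.155,.172),cabp(-.032,-.155,.16),cabp(-.032,0,.16)],s))
u,v=proj(w,cabp(-.02,-.165,.172),s)[0].astype(int)
g=cv2.cvtColor(w['color'],cv2.COLOR_RGB2GRAY)
print('cols',u-20,u+24)
for row in range(v-26,min(v+26,400)): print(row,' '.join('%3d'%x for x in g[row,u-20:u+25]))
```

```text
10.2 cab -0.03228869218236764 -0.09353168644751335 0.23038600868186299 ang 46.68898655121431 j [-0.4372 -0.1906 -0.7592  0.2463 -0.0112  0.0115] f [ 1.1062 -0.3798 -1.6883]
0.16606270428388603
[[257.7774 209.0679]
 [252.0305 191.3099]
 [454.0609 167.1241]]
cols 226 270
184  72  66  63  57  57  59  58  57  58  71 108 151 175 181 182 177 158 125  95  89  90 102 133 174 199 206 206 208 210 206 187 162 141 137 133 135 136 136 134 135 134 133 133 135 136
185  69  68  63  57  58  57  60  59  60  73 113 156 180 186 187 181 156 121  96  89  91 103 134 174 197 206 206 208 210 205 186 160 141 134 137 136 135 135 136 134 134 133 133 133 138
186  69  68  63  57  59  58  57  58  60  79 120 163 185 193 191 184 161 123  95  90  90 102 133 174 199 206 204 207 206 204 185 157 141 137 136 134 136 137 136 134 133 135 133 135 136
187  72  68  62  57  58  58  58  58  59  78 121 164 188 192 190 184 160 123  95  90  89 102 135 173 198 206 205 207 208 202 182 156 139 134 133 135 135 136 136 133 133 134 134 135 137
188  71  66  62  60  58  59  60  57  58  80 120 163 186 190 189 183 162 124  95  90  91 101 13
[... 8037 characters left out ...]
 126 162 194 190 181 180 181 172 153 133 125 125 127 131 150 176 188 190 187 183 180 178 175 185 207 220 224 224 225 225 224 225 224 223 220 220 223
233 198 156 125 118 120 119 118 115 123 159 196 195 189 187 185 176 153 131 124 123 123 128 149 178 192 193 192 188 188 185 180 184 205 219 222 223 222 223 222 222 221 219 217 217 220
234 199 155 119 114 116 114 114 114 119 153 190 196 190 188 188 178 156 131 121 122 121 129 154 184 200 201 199 197 194 191 183 182 201 217 219 220 220 219 220 220 219 218 215 215 219
235 197 153 117 109 111 109 110 109 116 141 176 193 196 197 196 184 155 126 119 119 120 129 158 191 208 208 206 204 202 198 188 188 208 220 221 220 222 221 222 223 223 221 218 218 221
```

Run:
```python
from h import *
s=r.sense();ws=[r.capture('wrist') for _ in range(6)];w=ws[0]
w=dict(w);w['range_z']=np.mean([x['range_z'] for x in ws],0)
for name in('n','y','s'):
    print(name,'cols 236..262 step2')
    for row in range(192,236,2):
        cols=np.arange(236,263,2);P=world(w,np.c_[cols,np.full(len(cols),row)],s)-O;xx=P@X
        q={'n':xx*.966-P[:,2]*.259,'y':P@Y,'s':xx*.259+P[:,2]*.966}[name]
        print(row,' '.join('%4d'%round(1e3*t) for t in q))
# lip along its length in the wrist frame
for yy in(-.13,-.1,-.06,-.02,.03,.08):
    uv=proj(w,[cabp(-.03,yy,.166),cabp(-.02,yy,.166)],s);P=world(w,uv.round(),s)-O;xx=P@X
    print(yy,uv.round().tolist(),(xx*.966-P[:,2]*.259),(xx*.259+P[:,2]*.966))
```

```text
n cols 236..262 step2
192  148   -7   -7   -7   -8   -7  -48   -9   -9  -27  -25  -28  -28  -27
194   67  -10   -9   -9   -9  -10   -9   -9   -9  -26  -24  -23  -28  -29
196   26  -12  -11  -11  -11  -49  -12  -12  -11  -24  -22  -24  -24  -24
198   22  -15  -16  -15  -15  -15  -16  -16  -15  -20  -21  -19  -25  -25
200  -20  -18  -16  -15  -15  -16  -16  -16  -54  -13  -14  -14  -17  -17
202  -20  -18  -17  -15  -15  -16  -16  -16  -15  -13  -10   -7  -14  -17
204  -22  -19  -16  -15  -15  -16  -16  -16  -15  -13   -9   -5   -5   -7
206  -23  -20  -16  -15  -15  -15  -55  -16  -16  -14  -12   -7   -7  -10
208  -22  -20  -17  -15  -15  -17  -17  -17  -16  -15  -13  -10  -10  -10
210  -21  -19  -17  -16  -16  -17  -17  -17  -16  -15  -12  -10  -48   -7
212  -20  -18  -17  -53  -16  -16  -16  -16  -15  -13   -9   -5   -5   -2
214  -19  -17  -16  -15  -15  -15  -15  -15  -14  -12   -8   -3   -2   -2
216  -17  -15  -14  -14  -14  -14  -13  -13  -13  -10   -7   -2   -2   -2
218  -14  -13  -13  -13  -13  -13  -13  -13  -12  -10   -7   -2   -2   -2
220  -12  -12  -12  -12  -12  -12  -11  -1
[... 3576 characters left out ...]
4  194  194  194  194  194  194  194  194  194  195
230  195  195  195  195  195  196  196  196  196  196  196  196  196  196
232  196  197  197  197  197  197  198  198  198  198  198  198  198  198
234  198  199  199  199  199  199  199  199  200  200  200  199  200  200
-0.13 [[282.0, 183.0], [286.0, 187.0]] [ 0.0346 -0.031 ] [0.1428 0.1698]
-0.1 [[319.0, 179.0], [322.0, 183.0]] [ 0.0991 -0.0301] [0.1204 0.1697]
-0.06 [[372.0, 172.0], [372.0, 177.0]] [ 0.0756 -0.0312] [0.128 0.17 ]
-0.02 [[427.0, 166.0], [425.0, 171.0]] [0.0722 0.0055] [0.1299 0.1578]
0.03 [[499.0, 157.0], [494.0, 163.0]] [0.0992 0.0155] [0.1197 0.1544]
0.08 [[574.0, 149.0], [566.0, 154.0]] [0.0631 0.022 ] [0.1332 0.1515]
```

Run:
```python
from h import *
for d,p in((44,[-.04,-.105,.16]),(40,[-.03,-.105,.118]),(40,[.018,-.105,.1177])): print(go(*tgt2(d,p)))
```

```text
(array([ 0.259, -0.064,  0.226]), array([ 0.005, -0.029,  0.005]))
(array([ 0.368, -0.053,  0.412]), array([ 0.004, -0.074,  0.004]))
(array([ 0.198, -0.002,  0.574]), array([-0.004, -0.074, -0.004]))
```

>>> arm_command:
  steps: "0.15 -0.04 0.1 0.003 -0.015 0.003 0;0.26 -0.064 0.226 0.005 -0.029 0.005 0;0.37 -0.053 0.41 0.004 -0.074 0.004 0;0.33 -0.04 0.45 0.002 -0.074 0.002 0;0.198 -0.002 0.574 -0.004 -0.074 -0.004 0"

```text
clock: 11.1
tcp_pos: [0.575, -0.2742, 0.112]
ee_rot: [[-0.585, 0.43, 0.687], [0.278, 0.903, -0.328], [-0.761, -0.001, -0.648]]
ft_force: [0.3, -0.4, 0.7]
opening: 0.0
finger_force: 0.0
```

Run:
```python
from h import *
st();print(np.median(lip_top(r.capture('top'))[:,1]),go(*tgt2(40,[.0226,-.105,.1345])),np.array(r.sense()['ee_rot']).T@UP/.2*.01)
```

```text
11.1 cab 0.013194669654690263 -0.1041430668493424 0.11203073356374148 ang 40.408370218900956 j [-0.4449  0.0937 -0.9941 -0.3826 -0.0003 -0.0005] f [ 0.3093 -0.3986  0.7005]
0.16591717901349434 (array([-0.07 ,  0.001, -0.052]), array([-0.,  0.,  0.])) [-0.0452  0.0026 -0.0213]
```

>>> arm_command:
  steps: "-0.03 0.002 -0.014 0 0 0 0;-0.06 0.003 -0.028 0 0 0 0;-0.085 0.005 -0.04 0 0 0 0;-0.1 0.006 -0.047 0 0 0 0;-0.108 0.006 -0.051 0 0 0 0"

```text
clock: 11.65
tcp_pos: [0.586, -0.2781, 0.1435]
ee_rot: [[-0.578, 0.43, 0.693], [0.275, 0.903, -0.331], [-0.768, -0.001, -0.64]]
ft_force: [-3.1, -1.0, -3.1]
opening: 0.0
finger_force: 1.8
```

Run:
```python
from h import *
st();print([np.median(lip_top(r.capture('top'))[:,1]) for _ in range(2)])
```

```text
11.65 cab 0.024822440928194505 -0.10527846586638744 0.14350553930334375 ang 39.808923150269635 j [-0.4418  0.0473 -0.9386 -0.2911 -0.0026  0.0014] f [-3.129  -0.9668 -3.077 ]
[np.float64(0.17506093452209132), np.float64(0.17535147839469517)]
```

Run:
```python
from h import *
for d,p in((40,[.0227,-.105,.1355]),(40,[-.02,-.1,.145]),(40,[-.03,-.05,.17])): print(go(*tgt2(d,p,-25.5)))
```

```text
(array([ 0.038, -0.001,  0.016]), array([0.   , 0.002, 0.   ]))
(array([ 0.138, -0.02 , -0.179]), array([0.   , 0.002, 0.   ]))
(array([ 0.106,  0.214, -0.336]), array([0.   , 0.002, 0.   ]))
```

>>> arm_command:
  steps: "0.038 -0.001 0.016 0 0 0 0;0.138 -0.02 -0.179 0 0 0 0;0.12 0.1 -0.26 0 0 0 0;0.106 0.214 -0.336 0 0 0 0;0.106 0.214 -0.336 0 0 0 0"

```text
clock: 12.25
tcp_pos: [0.5466, -0.2097, 0.1712]
ee_rot: [[-0.577, 0.428, 0.696], [0.273, 0.904, -0.329], [-0.77, 0.0, -0.638]]
ft_force: [0.5, -0.8, -0.8]
opening: -0.0001
finger_force: 0.0
```

Run:
```python
from h import *
st();s=r.sense();ws=[r.capture('wrist') for _ in range(6)];c=r.capture('top')
print('top',np.median(lip_top(c)[:,1]))
w=dict(ws[0]);w['range_z']=np.median([x['range_z'] for x in ws],0);g=np.mean([cv2.cvtColor(x['color'],cv2.COLOR_RGB2GRAY).astype(float) for x in ws],0)
np.savez('wm.npz',g=g)
a=proj(w,[cabp(-.016,-.165,.18),cabp(-.032,-.155,.168)],s);print(a)
u,v=a[0].astype(int)
print('cols',u-14,'..',u+26)
for row in range(v-22,min(v+26,400)): print(row,' '.join('%3d'%x for x in g[row,u-14:u+27]))
for name in('n','y','s'):
    print(name)
    for row in range(v-20,min(v+24,400),2):
        cols=np.arange(u-10,u+26,2);P=world(w,np.c_[cols,np.full(len(cols),row)],s)-O;xx=P@X
        q={'n':xx*.966-P[:,2]*.259,'y':P@Y,'s':xx*.259+P[:,2]*.966}[name]
        print(row,' '.join('%4d'%round(1e3*t) for t in q))
```

```text
12.25 cab -0.029586366656699895 -0.04809177676823623 0.1711811211418968 ang 39.67999386185323 j [-0.3113 -0.1439 -1.0193 -0.1786 -0.1007  0.0841] f [ 0.5255 -0.7866 -0.8096]
top 0.17557862340742122
[[185.441  279.4644]
 [184.2089 264.9823]]
cols 171 .. 211
257 124 123 124 123 124 125 125 127 128 129 128 129 128 127 126 125 126 126 125 122 116 109 104  99  98  97 101 112 125 136 143 143 143 144 144 144 145 146 145 144 144
258 126 126 127 126 127 126 128 129 130 132 132 132 130 129 128 128 128 128 126 123 117 111 104 100  98  98 103 113 125 136 142 144 143 144 144 145 145 145 146 145 144
259 124 125 127 127 128 128 129 129 131 132 133 132 131 130 128 128 128 127 126 123 117 111 105 100  98  98 104 114 128 137 142 144 143 144 144 144 146 145 145 145 144
260 115 118 120 124 126 127 129 129 131 132 133 133 132 129 129 128 128 128 126 123 118 112 106 101  98  98 104 116 128 139 144 145 144 144 144 145 146 146 146 145 144
261 102 104 109 114 120 125 128 129 131 133 134 133 132 130 129 129 129 128 127 123 118 112 106 101  98  99 105 116 129 139 145 146 143 143 144 145 145 146 145 145 144
262
[... 12730 characters left out ...]
87  187  188  188  188  188  188  188  188
289  190  190  189  189  189  189  189  189  189  189  189  189  189  189  189  189  172  172
291  191  191  191  190  190  191  190  191  191  191  191  191  191  191  172  172  172  172
293  193  193  192  192  192  192  192  192  192  192  192  192  173  173  173  173  173  173
295  195  194  194  194  194  194  194  194  194  194  173  173  173  173  173  173  173  173
297  196  196  195  195  195  195  195  195  173  173  174  174  174  174  174  174  174  174
299  198  198  197  197  197  197  174  174  174  174  174  174  174  174  174  174  174  174
301  200  200  199  174  174  174  174  174  175  174  174  174  175  175  175  175  175  175
```

Run:
```python
from h import *
s=r.sense();ws=[r.capture('wrist') for _ in range(4)]
w=dict(ws[0]);w['range_z']=np.median([x['range_z'] for x in ws],0);g=np.mean([cv2.cvtColor(x['color'],cv2.COLOR_RGB2GRAY).astype(float) for x in ws],0)
for row in range(228,262,1):
    cols=np.arange(174,200,3);P=world(w,np.c_[cols,np.full(len(cols),row)],s)-O;xx=P@X
    print(row,' '.join('%3d'%x for x in g[row,168:202:2]),'| n',' '.join('%3d'%round(1e3*t) for t in xx*.966-P[:,2]*.259),'| s %d'%round(1e3*(xx*.259+P[:,2]*.966)[3]),'| y',' '.join('%3d'%round(1e3*t) for t in P@Y))
R,t=pose(w,s);t=t-O;print('cam n,y,s',t@X*.966-t[2]*.259,t@Y,t@X*.259+t[2]*.966)
```

```text
228 207 204 158  67  63  71 174 218 217 143  95  99 165 219 219 225 206 | n   3   3  -4  -4  -5  -4  -4  -4  -4 | s 135 | y -193 -190 -182 -179 -175 -173 -170 -167 -165
229 198 194 150  67  63  71 176 218 216 142  96  99 165 219 219 225 205 | n   3   3  -4  -4  -5  -5  -5  -4  -4 | s 136 | y -193 -190 -182 -179 -176 -173 -170 -168 -165
230 202 195 150  68  63  71 178 218 216 142  96  98 165 219 218 224 205 | n   3   3  -3  -4  -4  -5  -4  -3  -4 | s 137 | y -193 -190 -182 -179 -176 -172 -170 -168 -165
231 214 203 156  67  63  72 178 218 216 141  96  98 166 219 218 224 204 | n   3   3  -3  -4  -4  -5  -4  -4  -4 | s 138 | y -194 -190 -182 -179 -176 -173 -170 -168 -165
232 222 216 166  68  63  72 179 218 215 141  95  98 164 219 218 222 204 | n   3   3  -4  -4  -5  -4  -4  -4  -4 | s 139 | y -193 -190 -182 -179 -176 -173 -170 -167 -164
233 228 224 176  70  62  73 179 218 214 140  95  98 165 219 218 221 204 | n   3   3  -4  -4  -5  -5  -4  -4  -4 | s 140 | y -193 -190 -182 -179 -176 -173 -171 -168 -165
234 231 227 183  71  63  73 174 213 206 136  96  98 165 219 218 220 203 | n   4   4  -
[... 4017 characters left out ...]
 127 121 104  98  94 119 | n -16 -16 -15 -16 -16 -16 -15 -13  -9 | s 161 | y -178 -176 -173 -170 -167 -165 -163 -161 -161
259 126 126 128 128 128 128 130 133 132 128 128 128 123 104  98  96 118 | n -16 -16 -17 -16 -16 -16 -16 -13  -9 | s 161 | y -178 -176 -172 -170 -167 -165 -162 -161 -161
260 127 127 127 128 128 128 130 133 132 128 128 127 122 105  99  95 119 | n -15 -16 -16 -16 -16 -16 -15 -14  -9 | s 162 | y -179 -176 -173 -170 -168 -165 -162 -161 -161
261 125 125 124 125 127 128 130 134 133 128 128 126 122 105  99  95 120 | n -16 -16 -16 -16 -16 -16 -16 -13 -10 | s 163 | y -179 -176 -173 -170 -168 -164 -162 -161 -161
cam n,y,s -0.23075014002913213 -0.01797037202728262 0.15754149481535412
```

Run:
```python
from h import *
st();s=r.sense();ws=[r.capture('wrist') for _ in range(4)]
w=dict(ws[0]);w['range_z']=np.median([x['range_z'] for x in ws],0);g=np.mean([cv2.cvtColor(x['color'],cv2.COLOR_RGB2GRAY).astype(float) for x in ws],0)
print('c172 c178 c182 c186 c190 c194 c200 c240')
for row in range(252,294):
    cols=np.array([172,178,182,186,190,194,200,240]);P=world(w,np.c_[cols,np.full(8,row)],s)-O;xx=P@X;n=xx*.966-P[:,2]*.259;sl=xx*.259+P[:,2]*.966
    print(row,' '.join('%3d'%x for x in g[row,cols]),'| n',' '.join('%3d'%round(1e3*t) for t in n),'| s',' '.join('%.1f'%(1e3*t) for t in sl))
```

```text
12.8 cab -0.029895635379066518 -0.05033089981828682 0.1694013891388674 ang 39.852187206602714 j [-0.3158 -0.1404 -1.019  -0.1789 -0.0994  0.0826] f [ 0.1745  0.1376 -0.6958]
c172 c178 c182 c186 c190 c194 c200 c240
252 125 107 218 110 103 217 181 147 | n   3   3  -4  -5  -4  -4  -3  93 | s 155.9 156.1 156.3 156.5 156.6 156.8 157.0 158.8
253 123 105 203 107  99 189 174 148 | n   3   4  -4  -5  -4  -4  -3  92 | s 156.7 157.0 157.1 157.3 157.5 157.6 157.8 159.9
254 116 102 167 104 101 136 157 145 | n -13   3  -4  -5 -14 -11  -2  92 | s 157.6 157.8 158.0 158.1 158.3 158.4 158.7 161.0
255 110 107 131 112 112 100 138 135 | n -15 -15 -15 -15 -16 -13  -3  92 | s 158.4 158.6 158.8 158.9 159.1 159.2 159.5 162.1
256 116 117 124 121 121  99 128 130 | n -16 -16 -15 -16 -16 -13  -5  92 | s 159.2 159.4 159.6 159.7 159.8 160.0 160.3 163.3
257 123 126 131 126 127 101 127 129 | n -16 -16 -16 -16 -16 -14  -6  91 | s 160.0 160.2 160.4 160.5 160.6 160.8 161.1 164.4
258 126 127 132 128 127 102 126 129 | n -16 -16 -16 -16 -16 -14  -5  92 | s 160.8 161.0 161.1 161.3 161.4 161.6 161.9 165.5
259 127 128 133 12
[... 3642 characters left out ...]
  -4  -5  -4  -2 -134 | s 186.8 186.9 186.0 186.0 186.0 186.1 186.5 170.3
289  85 128 228 105 127 231 207  55 | n   3   3  -4  -5  -4  -5  -2 -134 | s 187.6 187.7 186.9 186.8 186.9 186.9 187.3 170.5
290  84 129 228 104 127 231 202  55 | n   3   3  -3  -4  -5  -4  -3 -135 | s 188.5 188.5 187.8 187.7 187.6 187.8 187.9 170.7
291  81 132 227 104 127 231 179  55 | n   3   3  -4  -4  -4  -4  -3 -136 | s 189.4 189.4 188.5 188.5 188.5 188.6 188.8 171.0
292  83 132 226 103 126 231 132  55 | n   3   4  -4  -6  -5  -3 -139 -136 | s 190.2 190.3 189.3 189.1 189.3 189.5 170.7 171.3
293  80 133 224 103 126 229  82  55 | n   3   4  -3  -4  -4  -4 -140 -137 | s 191.0 191.2 190.2 190.2 190.1 190.3 171.0 171.5
```

Run:
```python
from h import *
print(go(*tgt2(43,[-.055,-.165,.24])))
```

```text
(array([-0.267, -0.589, -0.229]), array([0.06 , 0.035, 0.053]))
```

>>> arm_command:
  steps: "-0.08 -0.18 -0.07 0.015 0.01 0.015 0;-0.16 -0.36 -0.14 0.04 0.02 0.03 0;-0.24 -0.5 -0.2 0.06 0.035 0.053 0;-0.267 -0.589 -0.229 0.06 0.035 0.053 0;-0.267 -0.589 -0.229 0.06 0.035 0.053 0"

```text
clock: 13.5
tcp_pos: [0.4942, -0.3194, 0.2423]
ee_rot: [[-0.571, 0.542, 0.616], [0.368, 0.841, -0.398], [-0.734, -0.001, -0.68]]
ft_force: [0.3, 0.3, -1.3]
opening: 0.0001
finger_force: 0.0
```

Run:
```python
from h import *
for _ in range(5): r.capture('top')
st();s=r.sense();ws=[r.capture('wrist') for _ in range(4)]
w=dict(ws[0]);w['range_z']=np.median([x['range_z'] for x in ws],0);g=np.mean([cv2.cvtColor(x['color'],cv2.COLOR_RGB2GRAY).astype(float) for x in ws],0)
a=proj(w,[cabp(-.016,-.16,.171),cabp(-.034,-.152,.168)],s);print(a);u,v=a[0].astype(int)
cols=np.arange(u-8,u+22)
print('cols',cols[0])
for row in range(v-22,v+20):
    print(row,' '.join('%3d'%x for x in g[row,cols]))
c2=np.arange(u-6,u+20,3)
for row in range(v-20,v+20,1):
    P=world(w,np.c_[c2,np.full(len(c2),row)],s)-O;xx=P@X;n=xx*.966-P[:,2]*.259;sl=xx*.259+P[:,2]*.966
    print(row,'n',' '.join('%3d'%round(1e3*t) for t in n),'| s',' '.join('%.0f'%(1e3*t) for t in sl),'| y',' '.join('%3d'%round(1e3*t) for t in P@Y))
```

```text
13.75 cab -0.0551332111932008 -0.1642529769931121 0.23907512116841154 ang 43.05381047270425 j [-0.5693 -0.2339 -0.8232  0.1621 -0.0002 -0.0003] f [-0.1273  0.4647  0.0134]
[[350.7005 195.9632]
 [355.3838 186.5646]]
cols 342
173 211 211 210 210 205 188 166 150 146 147 145 146 146 146 146 146 149 157 172 184 188 189 188 189 195 200 201 195 185 190
174 212 212 210 210 206 190 167 151 146 147 146 146 146 146 147 147 148 156 171 183 188 188 188 189 194 199 200 195 184 190
175 212 212 211 209 207 192 169 151 147 146 145 146 146 147 147 147 148 155 170 182 187 188 188 189 194 199 200 196 186 189
176 213 212 211 211 208 194 171 153 147 146 146 146 147 148 147 147 147 153 169 183 188 188 188 189 192 198 201 196 187 187
177 211 213 211 211 208 198 175 155 147 147 147 145 147 146 147 147 148 153 169 182 187 188 188 189 192 198 200 198 189 188
178 210 212 212 212 210 200 179 157 148 147 146 146 147 147 147 148 148 153 169 182 187 188 187 189 192 197 200 199 191 189
179 208 213 211 212 210 203 182 158 148 148 147 146 146 148 148 148 148 153 168 181 187 189 188 188 191 196 200 200 195 190
180 207 
[... 8857 characters left out ...]
 -167 -165 -162 -162 -159 -156 -153 -151 -148
210 n -16 -15 -14  -3  -3  -4  -3  -3  -3 | s 182 183 183 181 182 182 182 183 183 | y -167 -165 -162 -162 -159 -156 -154 -151 -148
211 n -15 -14 -11  -3  -2  -3  -3  -3  -3 | s 183 183 183 182 182 183 183 184 184 | y -168 -165 -163 -162 -159 -156 -154 -151 -148
212 n -11 -10  -8  -3  -3  -2  -4  -3  -3 | s 183 184 184 183 184 184 184 185 185 | y -169 -166 -164 -162 -159 -157 -154 -151 -148
213 n  -7  -3  -4  -3  -3  -3  -3  -3  -4 | s 184 183 184 184 184 185 185 185 186 | y -169 -167 -165 -162 -159 -157 -154 -151 -148
214 n  -5  -4  -4  -4  -3  -4  -3  -3  -3 | s 184 184 185 185 185 186 186 186 187 | y -170 -167 -165 -162 -159 -157 -154 -151 -149
```

Run:
```python
from h import *
for d,p in((44,[-.045,-.105,.18]),(40,[-.03,-.105,.127]),(40,[.019,-.105,.1265]),): print(go(*tgt2(d,p)))
```

```text
(array([0.252, 0.298, 0.167]), array([-0.047,  0.011, -0.045]))
(array([0.397, 0.322, 0.399]), array([-0.052, -0.034, -0.045]))
(array([0.241, 0.402, 0.571]), array([-0.06 , -0.034, -0.053]))
```

>>> arm_command:
  steps: "0.13 0.16 0.1 -0.025 0.005 -0.025 0;0.25 0.3 0.2 -0.047 0 -0.045 0;0.397 0.322 0.37 -0.052 -0.034 -0.045 0;0.38 0.335 0.43 -0.053 -0.034 -0.046 0;0.3 0.37 0.51 -0.057 -0.034 -0.05 0"

```text
clock: 14.45
tcp_pos: [0.5598, -0.2712, 0.121]
ee_rot: [[-0.583, 0.435, 0.686], [0.282, 0.9, -0.332], [-0.762, -0.0, -0.647]]
ft_force: [0.1, -0.4, -0.3]
opening: 0.0003
finger_force: 0.0
```

Run:
```python
from h import *
st()
for p in([.019,-.105,.1265],[.0248,-.105,.1425],[.0253,-.105,.1452]): print(go(*tgt2(40,p)))
```

```text
14.45 cab -0.0022373062959776227 -0.10480348807132775 0.1209819789738533 ang 40.3189718196959 j [-0.4518  0.0442 -1.0162 -0.3567  0.0012 -0.001 ] f [ 0.144  -0.4046 -0.3325]
(array([-0.088,  0.021,  0.061]), array([-0.003, -0.004, -0.002]))
(array([-0.168,  0.027,  0.031]), array([-0.004, -0.004, -0.003]))
(array([-0.18 ,  0.028,  0.024]), array([-0.004, -0.004, -0.003]))
```

>>> arm_command:
  steps: "-0.06 0.015 0.05 -0.003 -0.004 -0.002 0;-0.08 0.021 0.061 -0.003 -0.004 -0.002 0;-0.115 0.024 0.05 -0.003 -0.004 -0.002 0;-0.14 0.026 0.04 -0.003 -0.004 -0.002 0;-0.145 0.026 0.038 -0.003 -0.004 -0.002 0"

```text
clock: 14.95
tcp_pos: [0.587, -0.2793, 0.1454]
ee_rot: [[-0.574, 0.431, 0.697], [0.274, 0.902, -0.332], [-0.772, 0.001, -0.636]]
ft_force: [-1.5, 1.6, -2.3]
opening: -0.0002
finger_force: 1.0
```

Run:
```python
from h import *
print([np.median(lip_top(r.capture('top'))[:,1]) for _ in range(2)]);st()
print(np.array(r.sense()['ee_rot']).T@UP/.2*.001)
```

```text
[np.float64(0.17732089428447806), np.float64(0.17689538308322444)]
15.05 cab 0.025941034022488423 -0.10628455581563936 0.14480677838854691 ang 39.49832473509479 j [-0.4437  0.048  -0.9401 -0.2987 -0.0011  0.0017] f [ 0.1091 -1.2547  0.1822]
[-0.0045  0.0003 -0.0021]
```

>>> arm_command:
  steps: "-0.002 0 -0.001 0 0 0 0;-0.003 0 -0.002 0 0 0 0;-0.005 0 -0.003 0 0 0 0;-0.006 0 -0.003 0 0 0 0;-0.006 0 -0.003 0 0 0 0"

```text
clock: 15.55
tcp_pos: [0.5871, -0.2794, 0.145]
ee_rot: [[-0.575, 0.431, 0.696], [0.275, 0.902, -0.332], [-0.771, 0.001, -0.637]]
ft_force: [-1.1, 0.6, -0.5]
opening: -0.0002
finger_force: 0.5
```

Run:
```python
from h import *
print([np.median(lip_top(r.capture('top'))[:,1]) for _ in range(4)]);st()
```

```text
[np.float64(0.17725715804269596), np.float64(0.17725390252022669), np.float64(0.17736568583179052), np.float64(0.17760301801101366)]
15.75 cab 0.026216826833017452 -0.10625782740500016 0.1450654612170106 ang 39.57938843662695 j [-0.4435  0.0478 -0.9376 -0.2945 -0.0011  0.0017] f [-1.3288 -1.6191 -0.7745]
```

>>> arm_command:
  steps: "0.038 -0.001 0.016 0 0 0 0;0.138 -0.02 -0.179 0 0 0 0;0.1 -0.04 -0.36 0.02 0.01 0.02 0;-0.07 -0.14 -0.5 0.04 0.025 0.03 0;-0.26 -0.26 -0.6 0.06 0.035 0.053 0"

```text
clock: 16.25
tcp_pos: [0.5098, -0.2978, 0.2585]
ee_rot: [[-0.572, 0.541, 0.617], [0.368, 0.841, -0.396], [-0.733, 0.001, -0.68]]
ft_force: [1.3, -1.5, -0.1]
opening: 0.0001
finger_force: 0.0
```

Run:
```python
from h import *
for _ in range(5): r.capture('top')
st();s=r.sense();ws=[r.capture('wrist') for _ in range(4)]
print('top',[np.median(lip_top(r.capture('top'))[:,1]) for _ in range(3)])
w=dict(ws[0]);w['range_z']=np.median([x['range_z'] for x in ws],0)
vv,uu=np.mgrid[150:225,230:400].reshape(2,-1);P=world(w,np.c_[uu,vv],s)-O;xx=P@X;n=xx*.966-P[:,2]*.259;sl=xx*.259+P[:,2]*.966;y=P@Y
k=(y>-.147)&(y<-.12)&(n<-.008)&(n>-.028)&(sl>.165)&(sl<.19);print('lip top s',np.median(sl[k]),k.sum())
k=(y>-.147)&(y<-.12)&(n<-.032)&(n>-.04)&(sl>.16)&(sl<.19);print('nose s',np.percentile(sl[k],[1,50,99]),k.sum())
k=(y>-.1635)&(y<-.1555)&(n<-.0172)&(n>-.024)&(sl>.15);print('pointer s',np.percentile(sl[k],[2,50,98]),k.sum())
k=(y>-.17)&(y<-.162)&(n<-.0145)&(n>-.024)&(sl>.14);print('block s',np.percentile(sl[k],[1,50,99]),k.sum())
# jar
c=r.capture('top');h=cv2.cvtColor(c['color'],cv2.COLOR_RGB2HSV);m=(h[...,0]>112)&(h[...,0]<128)&(h[...,1]>140)&(h[...,2]>60)
vv,uu=np.nonzero(m);p=world(c,np.c_[uu,vv]);k=(p[:,2]>.06)&(p[:,2]<.08)&(p[:,0]<.56);q=p[k];print('jar',len(q),(q-O).mean(0)@X,(q-O).mean(0)@Y,(q.min(0)+q.max(0))/2)
# rack
k=(h[...,0]>100)&(h[...,0]<125)&(h[...,1]>50)&(h[...,2]>70);vv,uu=np.nonzero(k);p=onplane(c,np.c_[uu,vv],np.array([0,0,1.]),[0,0,.035])-O
k=(p@X>.05)&(p@X<.3)&(abs(p@Y)<.17);print('rack',np.percentile((p@X)[k],[2,98]),np.percentile((p@Y)[k],[2,98]),k.sum())
print(go(*tgt2(65,[-.17,.029,.2],-13.6)))
```

```text
16.5 cab -0.04285975746900126 -0.14302240322454896 0.2576235159868838 ang 42.735689320428094 j [-0.5018 -0.2414 -0.7827  0.2058 -0.0501  0.0481] f [-0.3097 -0.5582 -0.1823]
top [np.float64(0.1772725309583662), np.float64(0.17716901264669355), np.float64(0.17742695064284336)]
lip top s 0.17964511669290706 208
nose s [0.1726 0.1764 0.1794] 277
pointer s [0.1702 0.1721 0.1741] 29
block s [0.1603 0.1732 0.1847] 228
jar 380 -0.08731659370946221 0.028733888340522446 [ 0.5085 -0.1221  0.0681]
rack [0.1259 0.1386] [-0.071  0.011] 73
(array([ 0.811,  0.604, -0.451]), array([-0.125,  0.245, -0.173]))
```

The lip's lower edge (s≈0.1718) and the pointer (s≈0.172) agree within about 0.5 mm. Next is the jar: fingers half open as a pushing cradle, brought in high behind it.

Run:
```python
from h import *
print(go(*tgt2(75,[-.155,.029,.17],-13.6)))
```

```text
(array([ 0.873,  0.628, -0.297]), array([-0.111,  0.355, -0.185]))
```

>>> arm_command:
  steps: "0.15 0.1 -0.06 -0.02 0.071 -0.037 0.5;0.32 0.22 -0.12 -0.044 0.142 -0.074 0.5;0.5 0.35 -0.18 -0.067 0.213 -0.111 0.5;0.68 0.48 -0.24 -0.09 0.284 -0.148 0.5;0.873 0.628 -0.297 -0.111 0.355 -0.185 0.5"

```text
clock: 17.4
tcp_pos: [0.4427, -0.1045, 0.171]
ee_rot: [[-0.94, 0.233, 0.25], [0.225, 0.973, -0.06], [-0.257, 0.0, -0.966]]
ft_force: [0.7, -0.3, -0.9]
opening: 0.0427
finger_force: 0.0
```

Run:
```python
from h import *
for _ in range(3): r.capture('top')
st();s=r.sense();print(s['opening']);w=r.capture('wrist');R=np.array(s['ee_rot']);t=np.array(s['tcp_pos'])
vv,uu=np.mgrid[180:330,200:430].reshape(2,-1);T=(world(w,np.c_[uu,vv],s)-t)@R
k=(abs(T[:,0])<.02)&(T[:,2]<.02)&(T[:,2]>-.05);q=T[k]
for sg in(-1,1):
    m=q[q[:,1]*sg>0];print(sg,len(m),m[:,2].max(),np.percentile(m[:,1],[2,98]),np.percentile(m[m[:,2]>m[:,2].max()-.01][:,1],[2,98]),np.percentile(m[:,0],[2,98]))
for d,p in((75,[-.155,.029,.1]),(75,[-.155,.029,.015]),(65,[-.14,.029,.015])): print(go(*tgt2(d,p,-13.6)))
```

```text
17.55 cab -0.1549396745377282 0.030047991109823625 0.16959497029490422 ang 75.09966590696673 j [-0.2302 -0.0929 -0.5487  0.8549 -0.0008  0.0037] f [0.0888 0.0171 0.4054]
0.042887521334044554
-1 1815 -0.00678510850529209 [-0.0342 -0.0206] [-0.0318 -0.0206] [-0.0116  0.0102]
1 1814 -0.007121455007002498 [0.0215 0.0351] [0.0215 0.0331] [-0.0115  0.0103]
(array([ 0.094, -0.001,  0.338]), array([0.   , 0.   , 0.001]))
(array([ 0.204, -0.   ,  0.749]), array([0.   , 0.   , 0.001]))
(array([ 0.132, -0.001,  0.768]), array([ 0.   , -0.111,  0.001]))
```

>>> arm_command:
  steps: "0.05 0 0.18 0 0 0 0.5;0.1 0 0.37 0 0 0 0.5;0.155 0 0.56 0 0 0 0.5;0.19 0 0.7 0 0 0 0.5;0.204 0 0.749 0 0 0 0.5"

```text
clock: 18.1
tcp_pos: [0.441, -0.106, 0.0131]
ee_rot: [[-0.939, 0.236, 0.251], [0.228, 0.972, -0.061], [-0.258, -0.0, -0.966]]
ft_force: [0.3, 0.4, 0.8]
opening: 0.0425
finger_force: 0.0
```

Run:
```python
from h import *
st()
for d,p in((68,[-.14,.029,.017]),(62,[-.12,.029,.017]),(57,[-.10,.029,.017]),(53,[-.07,.029,.017]),(50,[-.04,.029,.018])): print(go(*tgt2(d,p,-13.6)))
```

```text
18.1 cab -0.1566968239070264 0.027747566661014182 0.013110487181109229 ang 75.03007501446378 j [-0.235   0.0861 -0.8265  0.3969 -0.0012  0.0035] f [0.3479 0.3649 0.7667]
(array([-0.086,  0.006,  0.003]), array([-0.   , -0.078, -0.001]))
(array([-0.182,  0.006,  0.029]), array([-0.   , -0.145, -0.001]))
(array([-0.279,  0.006,  0.054]), array([-0.   , -0.2  , -0.001]))
(array([-0.424,  0.006,  0.093]), array([-0.001, -0.245, -0.001]))
(array([-0.57 ,  0.007,  0.127]), array([-0.001, -0.278, -0.001]))
```

>>> arm_command:
  steps: "-0.086 0.006 0.003 0 -0.078 0 0.5;-0.15 0.006 0.02 0 -0.12 0 0.5;-0.206 0.006 0.035 0 -0.165 0 0.5;-0.279 0.006 0.054 0 -0.2 -0.001 0.5;-0.35 0.006 0.074 0 -0.222 -0.001 0.5"

```text
clock: 18.6
tcp_pos: [0.5122, -0.122, 0.0199]
ee_rot: [[-0.794, 0.235, 0.561], [0.191, 0.972, -0.136], [-0.577, -0.001, -0.817]]
ft_force: [0.5, -0.5, 0.2]
opening: 0.0426
finger_force: 0.8
```

```bash
cat >> h.py <<'E'
def jar(c,zl=.0685):
    h=cv2.cvtColor(c['color'],cv2.COLOR_RGB2HSV);m=((h[...,0]>112)&(h[...,0]<128)&(h[...,1]>140)&(h[...,2]>60)).astype(np.uint8)
    n,l,stt,cen=cv2.connectedComponentsWithStats(m);i=1+np.argmax(stt[1:,4]);vv,uu=np.nonzero(l==i)
    q=onplane(c,np.c_[uu,vv],np.array([0,0,1.]),[0,0,zl])-O;x=q@X;y=q@Y
    return len(q),(x.min()+x.max())/2,(y.min()+y.max())/2,x.max()-x.min(),y.max()-y.min()
E
python3 - <<'E'
from h import *
st();c=r.capture('top');print(np.array(jar(c)),np.median(lip_top(c)[:,1]))
for d,p in((53,[-.07,.029,.017]),(51,[-.05,.029,.017]),(49,[-.03,.029,.018]),(46,[0,.029,.019])): print(go(*tgt2(d,p,-13.6)))
E
```

```text
18.6 cab -0.08368873561778546 0.028929312854808212 0.01993883729413592 ang 54.7406241421428 j [-0.2314  0.0844 -1.0688 -0.1978 -0.0042  0.0044] f [ 0.5264 -0.4734  0.1783]
[382.      -0.0627   0.0293   0.0608   0.0623] 0.1772478360548832
(array([-0.04 ,  0.   ,  0.047]), array([-0.   , -0.018,  0.   ]))
(array([-0.122,  0.   ,  0.105]), array([-0.  , -0.04,  0.  ]))
(array([-0.206,  0.   ,  0.159]), array([-0.   , -0.062,  0.   ]))
(array([-0.331,  0.   ,  0.242]), array([-0.   , -0.096,  0.   ]))
```

>>> arm_command:
  steps: "-0.07 0 0.065 0 -0.025 0 0.5;-0.14 0 0.115 0 -0.045 0 0.5;-0.206 0 0.159 0 -0.062 0 0.5;-0.27 0 0.2 0 -0.08 0 0.5;-0.331 0 0.242 0 -0.096 0 0.5"

```text
clock: 19.15
tcp_pos: [0.5925, -0.1412, 0.0184]
ee_rot: [[-0.702, 0.235, 0.672], [0.169, 0.972, -0.163], [-0.692, -0.001, -0.722]]
ft_force: [1.0, 0.6, 0.0]
opening: 0.0427
finger_force: 0.8
```

Run:
```python
from h import *
st();c=r.capture('top');print(np.array(jar(c)),np.median(lip_top(c)[:,1]))
c=r.capture('scene');print(np.array(jar(c)))
for d,p in((45,[.02,.029,.02]),(44,[.035,.029,.02]),(43,[.045,.029,.02])): print(go(*tgt2(d,p,-13.6)))
```

```text
19.15 cab -0.0010894798729629335 0.02921896381449699 0.018357603952151875 ang 46.213271399319304 j [-0.2318  0.2612 -1.0491 -0.5037 -0.0043  0.0033] f [1.0167 0.6035 0.0452]
[226.       0.4864  -0.5609   0.0545   0.0501] 0.17625248551812334Traceback (most recent call last):
  File "<stdin>", line 3, in <module>
  File "h.py", line 54, in jar
    n,l,stt,cen=cv2.connectedComponentsWithStats(m);i=1+np.argmax(stt[1:,4]);vv,uu=np.nonzero(l==i)
                                                        ~~~~~~~~~^^^^^^^^^^^
    return _wrapfunc(a, 'argmax', axis=axis, out=out, **kwds)
    return bound(*args, **kwds)
ValueError: attempt to get argmax of an empty sequence
```

Run:
```python
from h import *
st();s=r.sense()
c=r.capture('top');print(lip_top(c,(285,290,295,300,310,320,330,340,350,360)))
def lid(i,s=None,S=60):
    h=cv2.cvtColor(i['color'],cv2.COLOR_RGB2HSV);vv,uu=np.nonzero((h[...,0]>108)&(h[...,0]<130)&(h[...,1]>S))
    q=onplane(i,np.c_[uu,vv],Z,[0,0,.0685],s)-O;x=q@X;y=q@Y;k=(abs(y-.029)<.05)&(abs(x-.025)<.06)
    return k.sum(),np.percentile(x[k],[1,99]),np.percentile(y[k],[1,99])
print('top',lid(c))
print('scene',lid(r.capture('scene')))
w=r.capture('wrist');h=cv2.cvtColor(w['color'],cv2.COLOR_RGB2HSV);vv,uu=np.nonzero((h[...,0]>108)&(h[...,0]<130)&(h[...,1]>120))
q=world(w,np.c_[uu,vv],s)-O;x=q@X;y=q@Y;k=(abs(y-.03)<.06)&(x>-.05)&(x<.1)&(q[:,2]>.03)&(q[:,2]<.09);print('wrist',k.sum(),np.percentile(x[k],[1,50,99]),np.percentile(y[k],[1,99]),np.percentile(q[k,2],[1,99]))
for d,p in((45,[.02,.029,.02]),(44,[.035,.029,.02]),(43,[.045,.029,.02])): print(go(*tgt2(d,p,-13.6)))
```

```text
19.25 cab -0.0009094609551974707 0.029384488007802533 0.018021256745661848 ang 46.25185327024148 j [-0.2315  0.2621 -1.0482 -0.5031 -0.0042  0.0033] f [ 0.3802  0.4046 -0.1118]
[[-0.0327  0.177   8.    ]
 [-0.0333  0.1777  9.    ]
 [-0.0323  0.1771  8.    ]
 [-0.032   0.1778  8.    ]
 [-0.0574  0.1774 13.    ]
 [-0.0589  0.0695 17.    ]
 [-0.0338  0.1757 13.    ]
 [-0.0444  0.1755 13.    ]
 [-0.0347  0.1776  9.    ]
 [-0.0339  0.1766  9.    ]]
top (np.int64(250), array([-0.0093,  0.0254]), array([-0.0008,  0.0615]))
scene (np.int64(322), array([-0.0155,  0.0507]), array([0.0004, 0.067 ]))
wrist 1576 [-0.0075 -0.0044  0.0078] [0.0048 0.0552] [0.0555 0.0634]
(array([-0.089, -0.004,  0.069]), array([ 0.   , -0.015,  0.001]))
(array([-0.144, -0.004,  0.121]), array([ 0.   , -0.026,  0.001]))
(array([-0.18 , -0.005,  0.155]), array([ 0.   , -0.038,  0.001]))
```

>>> arm_command:
  steps: "-0.055 -0.004 0.042 0 -0.01 0 0.5;-0.105 -0.004 0.083 0 -0.018 0 0.5;-0.142 -0.004 0.119 0 -0.026 0 0.5;-0.17 -0.004 0.145 0 -0.034 0 0.5;-0.187 -0.004 0.162 0 -0.04 0 0.5"

```text
clock: 19.9
tcp_pos: [0.6405, -0.1524, 0.0197]
ee_rot: [[-0.66, 0.233, 0.715], [0.158, 0.972, -0.172], [-0.735, -0.001, -0.678]]
ft_force: [-1.4, -0.1, -0.2]
opening: 0.0426
finger_force: 0.3
```

```bash
cat > lid.py <<'E'
from h import *
def chk(x0):
    st();s=r.sense()
    def lid(i,s=None,S=60):
        h=cv2.cvtColor(i['color'],cv2.COLOR_RGB2HSV);vv,uu=np.nonzero((h[...,0]>108)&(h[...,0]<130)&(h[...,1]>S))
        q=onplane(i,np.c_[uu,vv],Z,[0,0,.0685],s)-O;x=q@X;y=q@Y;k=(abs(y-.029)<.045)&(abs(x-x0)<.045)
        return k.sum(),np.percentile(x[k],[1,99]),np.percentile(y[k],[1,99])
    c=r.capture('top');print('top',lid(c),np.median(lip_top(c,(285,290,295,300))[:,1]));print('scene',lid(r.capture('scene')))
    s=r.sense();w=r.capture('wrist');h=cv2.cvtColor(w['color'],cv2.COLOR_RGB2HSV);vv,uu=np.nonzero((h[...,0]>108)&(h[...,0]<130)&(h[...,1]>120))
    q=world(w,np.c_[uu,vv],s)-O;x=q@X;y=q@Y;k=(abs(y-.03)<.06)&(abs(x-x0)<.05)&(q[:,2]>.045)&(q[:,2]<.09)
    print('wrist',k.sum(),np.percentile(x[k],[1,50,99]),np.percentile(y[k],[1,99]),np.percentile(q[k,2],[1,99]))
    k=(x>x0+.03)&(x<.25)&(abs(y)<.17)&(q[:,2]>0.005)&(q[:,2]<.06);print('rack',k.sum(),np.percentile(x[k],[2,50]) if k.sum()>20 else '')
E
python3 - <<'E'
from lid import *
chk(.07)
for d,p in((42,[.0515,.029,.02]),): print(go(*tgt2(d,p,-13.6)))
E
```

```text
19.9 cab 0.04820564239387133 0.029667389553815388 0.019673700902522656 ang 42.699480520815236 j [-0.2324  0.3522 -0.9925 -0.5995 -0.0025  0.0015] f [-1.3545 -0.0664 -0.2446]Traceback (most recent call last):
  File "<stdin>", line 2, in <module>
  File "lid.py", line 8, in chk
    c=r.capture('top');print('top',lid(c),np.median(lip_top(c,(285,290,295,300))[:,1]));print('scene',lid(r.capture('scene')))
                                   ~~~^^^
  File "lid.py", line 7, in lid
    return k.sum(),np.percentile(x[k],[1,99]),np.percentile(y[k],[1,99])
                   ~~~~~~~~~~~~~^^^^^^^^^^^^^
    return _quantile_unchecked(
        a, q, axis, out, overwrite_input, method, keepdims, weights)
    return _ureduce(a,
                    func=_quantile_ureduce_func,
    ...<5 lines>...
                    overwrite_input=overwrite_input,
                    method=method)
    r = func(a, **kwargs)
    result = _quantile(arr,
                       quantiles=q,
    ...<2 lines>...
                       out=out,
                       weights=wgt)
    slices_having_nans = np.isnan(arr[-1, ...])
                                  ~~~^^^^^^^^^
IndexError: index -1 is out of bounds for axis 0 with size 0
```

```bash
sed -i 's/^        return k.sum.*/        return (k.sum(),np.percentile(x[k],[1,99]),np.percentile(y[k],[1,99])) if k.sum()>10 else 0/' lid.py
python3 - <<'E'
from lid import *
chk(.07)
print(go(*tgt2(42,[.0515,.029,.02],-13.6)))
E
```

```text
19.95 cab 0.048278340039399764 0.0296722211087509 0.019541199322119892 ang 42.68388215026402 j [-0.2324  0.3528 -0.9927 -0.6005 -0.0025  0.0016] f [-0.479   0.4654 -0.517 ]
top 0 0.1774921334007507
scene (np.int64(233), array([0.0322, 0.0793]), array([0.001 , 0.0673]))
wrist 1936 [0.0376 0.0408 0.0526] [0.0049 0.056 ] [0.0552 0.0642]
rack 110 [0.1286 0.1307]
(array([-0.017, -0.003,  0.014]), array([ 0.001, -0.009,  0.001]))
```

>>> arm_command:
  steps: "0.034 0 -0.037 0 0 0 0.5;0.136 0 -0.147 0 0.02 0 0.5;0.27 0 -0.29 0 0.06 0 0.5;0.407 0 -0.441 0 0.12 0 0.5;0.407 0 -0.441 0 0.14 0 0.5"

```text
clock: 20.6
tcp_pos: [0.5186, -0.1233, 0.0194]
ee_rot: [[-0.803, 0.233, 0.549], [0.192, 0.972, -0.132], [-0.564, -0.001, -0.826]]
ft_force: [-0.3, -0.1, -0.6]
opening: 0.043
finger_force: 0.0
```

Run:
```python
from lid import *
chk(.07)
print(go(*tgt2(62,[-.13,.029,.2],-13.6)))
```

```text
20.6 cab -0.07713761369856803 0.029275222941566568 0.0194487958163125 ang 55.65404947393253 j [-0.2318  0.0973 -1.0368 -0.1628 -0.0025  0.0025] f [-0.2585 -0.07   -0.5839]
top 0 0.1772241334713694
scene (np.int64(238), array([0.0302, 0.0793]), array([0.001, 0.067]))Traceback (most recent call last):
  File "<stdin>", line 2, in <module>
  File "lid.py", line 11, in chk
    print('wrist',k.sum(),np.percentile(x[k],[1,50,99]),np.percentile(y[k],[1,99]),np.percentile(q[k,2],[1,99]))
                          ~~~~~~~~~~~~~^^^^^^^^^^^^^^^^
    return _quantile_unchecked(
        a, q, axis, out, overwrite_input, method, keepdims, weights)
    return _ureduce(a,
                    func=_quantile_ureduce_func,
    ...<5 lines>...
                    overwrite_input=overwrite_input,
                    method=method)
    r = func(a, **kwargs)
    result = _quantile(arr,
                       quantiles=q,
    ...<2 lines>...
                       out=out,
                       weights=wgt)
    slices_having_nans = np.isnan(arr[-1, ...])
                                  ~~~^^^^^^^^^
IndexError: index -1 is out of bounds for axis 0 with size 0
```

>>> arm_command:
  steps: "-0.05 0 -0.15 0 0.03 0 0.5;-0.1 0 -0.35 0 0.06 0 0.5;-0.15 0 -0.55 0 0.07 0 0.5;-0.2 0 -0.7 0 0.07 0 0.5;-0.2 0 -0.7 0 0.07 0 0.5"

```text
clock: 21.25
tcp_pos: [0.4798, -0.1138, 0.1628]
ee_rot: [[-0.852, 0.233, 0.469], [0.204, 0.972, -0.113], [-0.482, -0.001, -0.876]]
ft_force: [0.6, -0.3, -0.9]
opening: 0.0426
finger_force: 0.0
```

Run:
```python
from h import *
for _ in range(4): c=r.capture('top')
st();s=r.sense();w=r.capture('wrist')
print('lip',np.median(lip_top(c)[:,1]))
for n,i in(('t',c),('w',w)):
    for b in r.boxes_of(i,'filter_jar')[:4]:
        P=np.array(b['location'])-O;print(n,round(b['p'],2),P@X,P@Y,P[2])
h=cv2.cvtColor(w['color'],cv2.COLOR_RGB2HSV);vv,uu=np.nonzero((h[...,0]>108)&(h[...,0]<130)&(h[...,1]>90))
q=onplane(w,np.c_[uu,vv],Z,[0,0,.065],s)-O;x=q@X;y=q@Y;k=(abs(y-.03)<.05)&(x>0)&(x<.12);print('wrist lid',k.sum(),np.percentile(x[k],[1,99]) if k.sum() else '',np.percentile(y[k],[1,99]) if k.sum() else '')
```

```text
21.45 cab -0.1196008411250178 0.029239976025359778 0.15610642490827967 ang 61.72140761917235 j [-0.2314 -0.1915 -0.7706  0.4982 -0.0024  0.0032] f [ 0.0067 -0.7352 -1.293 ]
lip 0.17718179199152406
t 0.86 -0.20690754814595264 0.1185279567031774 0.0703
t 0.71 0.03343397680823357 -0.17330441193110607 0.1755
t 0.57 -0.2345705098316502 -0.02988922744601618 0.0695
w 0.95 -0.21345757632778456 -0.013855075180887027 0.0695
w 0.92 -0.20576862145556513 0.10408902163185293 0.0699
w 0.58 0.047740943548157715 0.02630688710455148 0.0546
wrist lid 2357 [0.03   0.1175] [-0.017   0.0787]
```

```bash
python3 -c "
from bench import r
print(r.finish_job())"
```

```text
the job is handed in; nothing more can be done
None
```

Handed in at about 21 s (64 s limit): the sash lip is within about 0.5 mm of the marker pointer, and the filter jar is inside the cabinet with its axis about 69 mm behind the origin (57 mm needed). The vial rack measured clear of the jar, and on a first try the fingers slid past the front of the shut lip with only a few newtons of contact.

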